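# Bridge the drip tray and stamp the tile

## Task

Lay the spare wooden batten across the drip tray's rims near its empty end, parallel to the one already there, then take the bisque tile off its sloping stand and rest it gently, painted face up, across the two battens, centred over the tray. With the inked stamp print the blank middle of the tile: set it down squarely, press it firmly but not hard enough to crack the bridging tile, keep it still for a moment and lift it straight off, then stand the stamp back upright on its ink pad. Leave the other things on the table alone.

Things in the scene. Friction and masses are not known exactly. Their poses are not given: they have to be found in the camera images.
- tray: Black plastic drip tray, open on top, fixed. 160 mm (x) by 240 mm (y) over its flat rim; rim top 45 mm above its origin, the centre of its underside on the table. The rims that carry the battens are the two long ones, along y (12 mm wide, centred at x = -74 and +74 mm).
- batten_a: Light wooden batten with a pale glaze-stained band, loose, 200 x 20 x 14 mm (x, y, z), about 45 g; origin at the centre of its underside, x along its length. It already lies across the tray's two long rims, along the tray's x, 60 to 75 mm from the tray's middle on the -y side, and is to stay there.
- batten_b: The spare batten, same as batten_a, lying on the table between the robot and the tray; origin at the centre of its underside, x along its length. It belongs across the long rims on the tray's +y side, mirroring batten_a: middle on the tray's centre line, 45 to 90 mm from the tray's middle.
- stand: Fixed wooden tile-drying stand, about 130 mm wide, 110 mm high: two sloping cheeks 14 mm wide, 58 mm either side of its middle, open between. Origin on the table under its middle; the slope rises to its +x at 35 deg; lips at the low ends, 14 mm proud of the slope, hold the tile. A cross bar joins the cheeks behind, 64 to 76 mm up, clear below the slope.
- tile: Long bisque-fired clay tile, loose, brittle, 190 x 64 x 10 mm (x, y, z), about 0.2 kg; origin at the centre of its underside, x along its length, z out of its painted face. It starts leaning on the stand: z tilted 35 deg from vertical towards the robot, y down the slope, underside centre 74 mm up. Between the stand's cheeks its long edges are free to grip across the 64 mm width.
- tile_face (a point): Middle of the tile's painted face (blue border, a flower towards each end, blank middle), 10 mm along z from the tile's origin; axes as the tile's. On the battens the face is 69 mm above the table. The tile counts as cracked if set down on a batten with over 30 N, or pressed by the stamp with over 25 N.
- stamp: Hand stamp, loose, 105 mm high, about 0.12 kg: round red rubber face 40 mm across at the bottom, dark wooden block 42 mm across up to 20 mm, then a neck. Origin at the centre of the rubber face, z up the handle. Starts upright on the ink pad, already inked. There is hardly any give in rubber, tile and battens, so the contact has to be felt.
- stamp_handle (a point): Middle of the stamp's straight round wooden handle, 70 mm above the rubber face; the handle is 26 mm across from 46 to 94 mm. A full print takes 9 to 18 N (about 13 N is right) kept up for half a second with the stamp square and still, its middle within 10 mm of the tile's middle; touching the tile over 14 mm off its middle is a smudge.
- ink_pad: Open ink pad, a fixed grey steel tin with a dark blue pad, 116 x 90 mm (x, y); the pad's top (104 x 78 mm) is 16 mm above its origin, the centre of its underside on the table. It changes places with the mug.
- mug: Bisque mug, bystander, about 80 mm across and 88 mm high with a handle at its side; origin at the centre of its underside.
- glaze_jar: Closed green glaze jar with a white cap, bystander, 68 mm across, 78 mm high; origin at the centre of its underside.
- brush_jar: White jar of brushes, bystander, 74 mm across, 210 mm high with the brushes; origin at the centre of its underside.
- rolling_pin: Plain wooden rolling pin, bystander, 300 mm long, 42 mm thick, lying along its x on the table, free to roll; origin under its middle, on the table at the start.
- heart_cutter: Red heart-shaped plastic cutter, bystander, about 76 mm wide, 30 mm high; origin at the centre of its underside.
- bowl: Cream bowl, bystander, 130 mm across, 60 mm high; origin at the centre of its underside.
Mind the look-alikes: they are no part of the job. What is shaped like the tile but black is not meant.

How it is judged:
By the outcome, as a careful person would: the job done as asked, in the order asked, and still so for the second after the job is handed in, with the robot touching nothing.
It also fails if it takes over 72 s, if anything falls off the work surface, if the arm or the gripper's body presses on something with over 40 N, if the wrist force passes 120 N, or if a joint passes its speed limit or range.

## Robot

A 7-joint arm with a two-finger parallel gripper is mounted at the origin on the work surface. World frame = base frame: x ahead of the robot, y to its left, z up, the work surface at z = 0. Lengths are in m, angles in rad, forces in N, time in s.
With the tool pointing down it reaches from about 0.4 to 0.85 m from the base axis. Payload 10.4 kg.
Tool frame: the origin (TCP) lies midway between the tips of the shut fingers; the grasp point (between the pads) lies 19 mm behind it; x points along the fingers, y is the direction in which the jaws open and shut, and the axes are right-handed (so a half turn about x gives the same grasp; the last joint's range is limited). The gripper opens to 87 mm and grips with 3 to 60 N. Pads are 19 mm wide; open, the fingers measure 117 mm over their backs; the gripper's body (75 mm by 190 mm) begins 51 mm behind the grasp point.
Start: joints at [1.112, 0.332, -0.065, 1.46, 0.022, 1.35, -0.088], TCP at [0.264, -0.567, 0.223] pointing down, gripper open.
Joint ranges: [-2.6, 2.6], [-0.5, 2.12], [-1.47, 1.34], [0.16, 2.42], [-1.27, 4.41], [0.06, 2.06], [-2.6, 2.6]. Speed limits (rad/s): [2.22, 2.22, 2.79, 2.79, 3.14, 3.14, 3.14].

## Interface

Orientations are given as a unit quaternion [x, y, z, w].
In Python, from bench import * gives the robot as it stands.
- The arm moves only by the shell command python3 -m inch 'ROWS' [FORCE]. ROWS is JSON, a list that holds one entry, the list of rows, each a list of 7 numbers: the shift along the world's x, y, z each as a share of 120 mm, from -1 to 1, then the turn, a rotation vector about the world's x, y, z each as a share of 2 pi rad, from -1 to 1, then the closure, from 0 (fully open) to 1 (shut). A call has 1 to 10 rows; each row is the pose to reach, as a shift and turn from the pose commanded when the call began, turning the shorter way round; what a row does not reach only later rows make up. A row lasts 1/10 s, in which the tool goes at most 50 mm and 8.59 degrees, less where a joint would pass 70% of its speed; a pose out of reach is approached as far as the arm can. A call with a number of a shift or a turn outside -1 to 1 is refused whole. A call with a gripper value outside its range is refused whole. The fingers move at their own pace and stop on an object; FORCE is the grip in N (left out, the last holds). Time passes only in rows, so rows that repeat a pose let the fingers close. It gives the time, the measured TCP pose, the force and the opening at its end, in the units of the state.
- read_state(): the state, without advancing time (a new reading comes with each control period).
- camera(name): name is "side" or "top" or "wrist"; returns the picture (384x512x3 uint8, red, green, blue); there is no depth.
- get_calibration(name): a dict with "fx", "fy", "cx", "cy" (pixels), "xyz" and "attitude" of the camera in the world. Camera axes: x right, y up, looking along -z (the intrinsics and any distortion apply to the point x, -y, -z); pixel columns grow to the right and rows downward; lengths in m; the calibration is good to about 2 mm. A picture is of the moment at which its call begins: read the wrist's pose just before it. get_calibration takes no time and is no camera call; for the wrist camera it gives the pose at the moment of the call.
- close_job(): hands the job in, once; it reports no verdict.
The state is a dict: "time": time; "joint_positions": joint angles; "joint_vel": joint speeds; "joint_torque": joint torques, N m; "ee_pos": TCP position; "eef_rot": TCP orientation; "ft_force": force on the tool from outside, world axes, zero at the start; "torque": the same for the moment, N m; "width": finger opening in m.
Only numpy, scipy, OpenCV 4.12 (cv2) and the standard library are available. Lean on these libraries where they do the work, as an engineer would, in place of code of your own. Each camera call takes 0.05 s, during which the arm holds its last target.

## Working session

There is one attempt and no reset: what is moved stays moved. The work goes in short steps, Python scripts to look and compute and a shell command to move; the robot and the scene stay as the last step left them, time stands still between calls to the robot, and variables do not carry over. Pictures are saved under pics/ and viewed, and the job is handed in when it is done.

```bash
mkdir -p pics; ls
python3 - <<'E'
from bench import *
import cv2
s=read_state(); print({k:(v if not hasattr(v,'__len__') else [round(float(a),4) for a in v]) for k,v in s.items()})
for n in ["side","top","wrist"]:
    print(n,get_calibration(n))
    im=camera(n); cv2.imwrite(f"pics/{n}0.png",im[:,:,::-1])
E
```

```text
pics
{'time': 0.0, 'joint_positions': [1.1124, 0.3329, -0.0647, 1.4609, 0.0216, 1.3499, -0.0885], 'joint_vel': [0.0003, -0.0006, 0.0008, -0.0006, 0.0002, 0.0009, 0.0018], 'joint_torque': [-0.0007, -62.3258, 0.0242, -38.9899, -0.0613, 0.0398, 0.0002], 'ee_pos': [0.2637, -0.5662, 0.2218], 'eef_rot': [-0.6903, -0.1534, 0.6905, -0.1524], 'ft_force': [-0.2583, -0.3573, -0.2935], 'torque': [-0.0121, -0.0077, -0.0264], 'width': 0.08734367531304846}
side {'fx': 401.7014537834248, 'fy': 401.7014537834248, 'cx': 251.42296760573208, 'cy': 195.16062618346268, 'xyz': array([0.5162335 , 0.78240718, 0.98499728]), 'attitude': array([-0.00718857,  0.34572049,  0.93776397, -0.03200634])}
top {'fx': 431.5282840701104, 'fy': 431.5282840701104, 'cx': 260.96853244709996, 'cy': 197.3546748990182, 'xyz': array([ 0.45640517, -0.01965536,  1.64473598]), 'attitude': array([-0.02827608,  0.01713707,  0.7130231 , -0.70036051])}
wrist {'fx': 270.3497012880971, 'fy': 270.3497012880971, 'cx': 255.20438496244176, 'cy': 192.5279872300256, 'xyz': array([ 0.33142656, -0.53608776,  0.38406939]), 'attitude': array([-0.11400556,  0.07324806, -0.53240911,  0.83557046])}
```

View pics/top0.png

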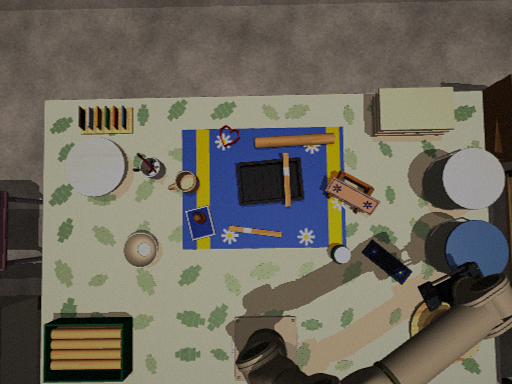

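View pics/side0.png

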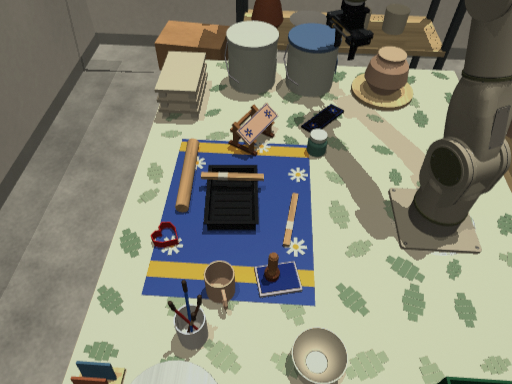

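View pics/wrist0.png

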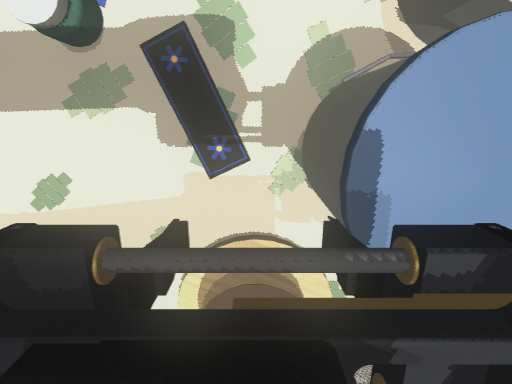

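The top view shows:
- **Job items:** tray (270,182) with batten_a (287,180); loose batten (256,231); tile on the stand (352,195); stamp on the pad (200,218).
- **Look-alikes:** black tile (387,262); rolling pin (295,141); sticks in the green box (85,345); batten_a itself, which has the same shape as the spare.

By the description, my picks are the loose batten at (256,231), between robot and tray, and the terracotta tile on the stand at (352,195). I'll check them in enlarged crops.

```bash
cat > h.py <<'E'
from bench import *
import numpy as np, cv2
from scipy.spatial.transform import Rotation as R
from scipy.optimize import least_squares
def proj(c,P):
    P=np.atleast_2d(P); q=R.from_quat(c['attitude']).inv().apply(P-np.array(c['xyz']))
    return np.c_[c['cx']+c['fx']*q[:,0]/-q[:,2], c['cy']+c['fy']*-q[:,1]/-q[:,2]]
def ray(c,uv):
    uv=np.atleast_2d(uv).astype(float)
    d=np.c_[(uv[:,0]-c['cx'])/c['fx'],-(uv[:,1]-c['cy'])/c['fy'],-np.ones(len(uv))]
    return np.array(c['xyz']),R.from_quat(c['attitude']).apply(d)
def atz(c,uv,z):
    o,d=ray(c,uv); return o+d*((z-o[2])/d[:,2])[:,None]
def tri(obs):
    A=np.zeros((3,3));b=np.zeros(3)
    for c,uv in obs:
        o,d=ray(c,uv);d=d[0]/np.linalg.norm(d);M=np.eye(3)-np.outer(d,d);A+=M;b+=M@o
    p=np.linalg.solve(A,b); e=[np.linalg.norm(proj(c,p)[0]-np.array(uv)) for c,uv in obs]
    return p,e
def snap(n,name,box=None,k=1):
    c=get_calibration(n);im=camera(n)[:,:,::-1].copy();np.save(f'pics/{name}.npy',im)
    crop(name,box,k);return c,im
def crop(name,box,k,out=None):
    im=np.load(f'pics/{name}.npy')
    if box: u0,v0,u1,v1=box; im=im[v0:v1,u0:u1]
    cv2.imwrite(f'pics/{out or name}.png',cv2.resize(im,None,fx=k,fy=k,interpolation=cv2.INTER_CUBIC))
E
python3 - <<'E'
import cv2,numpy as np
from h import *
for n in ["top","side"]:
    np.save(f'pics/{n}0.npy',cv2.imread(f'pics/{n}0.png'))
crop('top0',(175,120,375,270),4,'t1'); crop('side0',(140,90,340,240),4,'s1');crop('side0',(140,170,340,320),4,'s2')
E
```

```text
(no output)
```

View pics/t1.png

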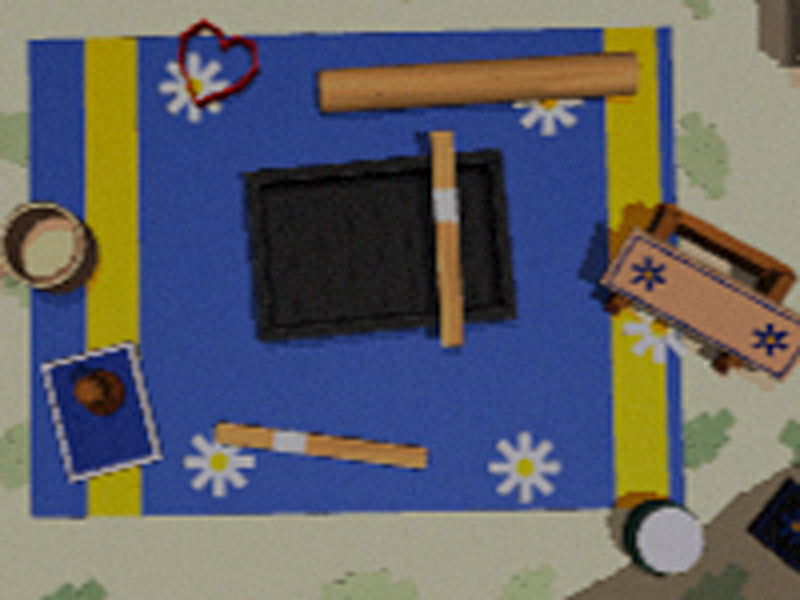

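View pics/s1.png

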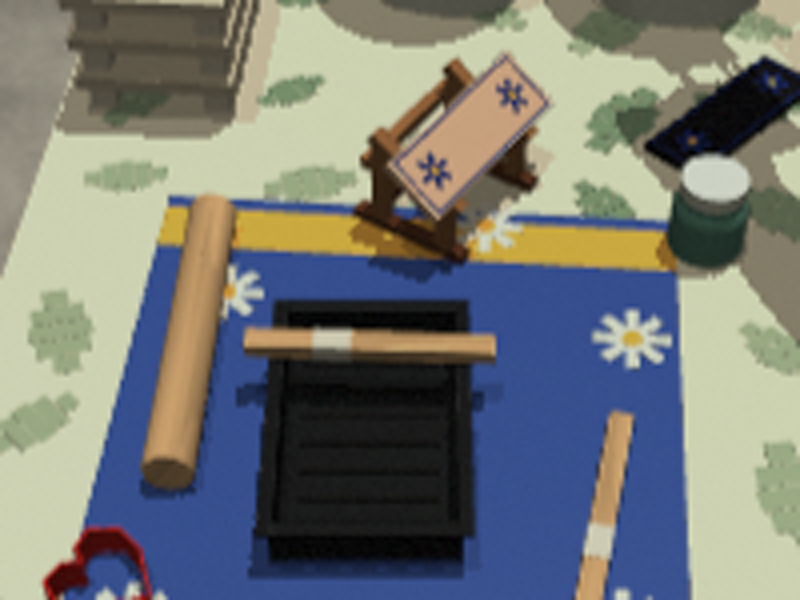

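View pics/s2.png

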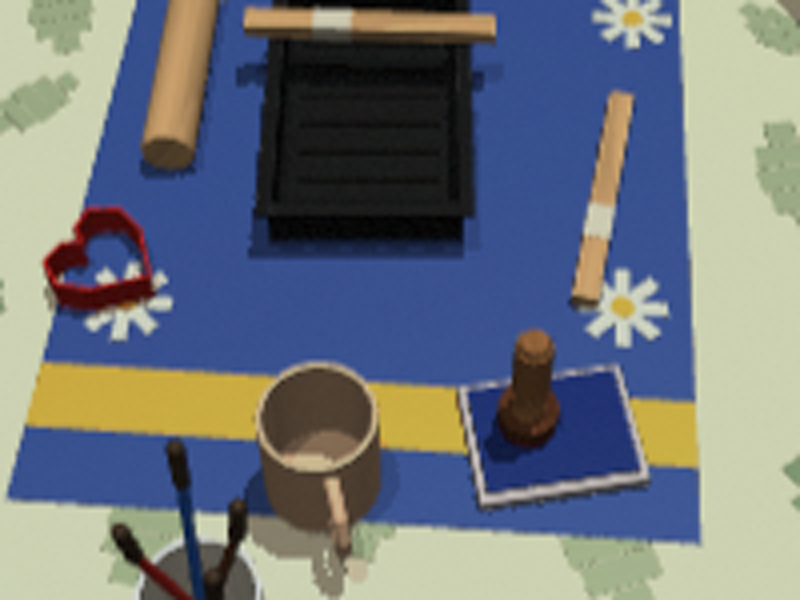

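```bash
cat > fit.py <<'E'
from h import *
T=get_calibration('top');S=get_calibration('side')
def t1(x,y):return ((x+.5)/4-.5+175,(y+.5)/4-.5+120)
def s1(x,y):return ((x+.5)/4-.5+140,(y+.5)/4-.5+90)
def s2(x,y):return ((x+.5)/4-.5+140,(y+.5)/4-.5+170)
def fitpose(obs,x0,tilt=False):
    # obs: (cam, uv, modelpoint) ; x: x,y,z,yaw
    rot=lambda p:R.from_euler('z',p[3])*(R.from_euler('y',p[4]) if len(p)>4 else R.identity())
    f=lambda p:np.concatenate([proj(c,p[:3]+rot(p).apply(m))[0]-np.array(uv) for c,uv,m in obs])
    r=least_squares(f,x0); return r.x,np.abs(r.fun).max()
if __name__=='__main__':
    # tray rim
    c=lambda x,y,z:np.array([x,y,z])
    o=[(T,t1(245,172),c(.08,.12,.045)),(T,t1(500,150),c(.08,-.12,.045)),(T,t1(517,317),c(-.08,-.12,.045)),(T,t1(260,342),c(-.08,.12,.045)),
       (S,s1(275,302),c(.08,-.12,.045)),(S,s1(468,302),c(-.08,-.12,.045)),(S,s1(472,535),c(-.08,.12,.045)),(S,s1(257,532),c(.08,.12,.045))]
    print('tray',fitpose(o,[.6,0,0,0]))
    # tile flowers: triangulate; corners
    f1,e1=tri([(T,t1(648,273)),(S,s1(432,172))]);f2,e2=tri([(T,t1(770,341)),(S,s1(510,97))])
    print('flowers',f1,e1,f2,e2)
    pl=[tri([(T,t1(638,230)),(S,s1(393,160))]),tri([(T,t1(605,285)),(S,s1(440,217))]),tri([(T,t1(780,378)),(S,s1(548,102))])]
    for p in pl: print('corner',p)
    for nm,(a,b) in dict(ba=(tri([(T,t1(442,132)),(S,s1(245,342))]),tri([(T,t1(452,345)),(S,s1(496,348))])),bb=(tri([(T,t1(217,433)),(S,s2(585,297))]),tri([(T,t1(426,458)),(S,s1(622,413))]))).items():
        d=a[0]-b[0];print(nm,a,b,'mid',(a[0]+b[0])/2,'len',np.linalg.norm(d),'dir',np.degrees(np.arctan2(d[1],d[0])))
    print('stamp top',tri([(T,t1(92,386)),(S,s2(534,340))]))
    p=[atz(T,t1(*q),.016)[0] for q in [(42,366),(133,344),(160,458),(72,480)]]
    print('pad',np.mean(p,0),p)
    print('jar top',tri([(T,t1(670,540)),(S,s1(715,178))]))
E
python3 fit.py
```

```text
tray (array([ 0.62177458, -0.02940852, -0.00477102,  0.07234521]), np.float64(0.8410534052903529))
flowers [ 0.58853754 -0.27162885  0.07618139] [np.float64(0.42130637336261384), np.float64(0.4471737495597454)] [ 0.52531322 -0.38044457  0.07485727] [np.float64(0.5877251877217876), np.float64(0.5921875049812717)]
corner (array([ 0.62322028, -0.26037666,  0.0971652 ]), [np.float64(0.2677166622977982), np.float64(0.2854562052684039)])
corner (array([ 0.57936491, -0.23470611,  0.05862392]), [np.float64(0.33359146200922263), np.float64(0.36083994676290787)])
corner (array([ 0.49128727, -0.39114684,  0.06293847]), [np.float64(0.4223705849360997), np.float64(0.42395406357111476)])
ba (array([ 0.72591177, -0.08835533,  0.04737907]), [np.float64(0.2605446181412706), np.float64(0.304992671344326)]) (array([ 0.52604029, -0.09333367,  0.05079801]), [np.float64(0.05994142880947318), np.float64(0.06956568450502397)]) mid [ 0.62597603 -0.0908445   0.04908854] len 0.1999627028182305 dir 1.426810834695066
bb (array([0.44929798, 0.12871309, 0.00834973]), [np.float64(0.2605801225006254), np.float64(0.34125899095926904)]) (array([ 0.42193059, -0.06851369,  0.00899865]), [np.float64(0.14964081670769852), np.float64(0.1762713373232516)]) mid [0.43561428 0.0300997  0.00867419] len 0.19911754894877162 dir 82.10002585388025
stamp top (array([0.49085484, 0.23080592, 0.10893294]), [np.float64(0.4714645625653087), np.float64(0.6607828621402553)])
pad [0.47013972 0.23684009 0.016     ] [array([0.51447211, 0.2931267 , 0.016     ]), array([0.53374616, 0.2066324 , 0.016     ]), array([0.42579042, 0.18216464, 0.016     ]), array([0.40655019, 0.26543664, 0.016     ])]
jar top (array([ 0.34643411, -0.28498367,  0.07374752]), [np.float64(0.3078013245527895), np.float64(0.32492288144655473)])
```

Run:
```python
from h import *
s=read_state();M=R.from_quat(s['eef_rot']).as_matrix();print(M.round(3));print('jaw yaw',np.degrees(np.arctan2(M[1,1],M[0,1])))
c=get_calibration('wrist');print((M.T@(np.array(c['xyz'])-s['ee_pos'])).round(4));print((M.T@R.from_quat(c['attitude']).as_matrix()).round(3))
```

```text
[[-0.     0.422 -0.907]
 [ 0.001 -0.907 -0.422]
 [-1.    -0.001  0.   ]]
jaw yaw -65.03295055742603
[-0.1622  0.001  -0.0742]
[[-0.     0.268 -0.963]
 [ 1.    -0.    -0.   ]
 [-0.    -0.963 -0.268]]
```

```bash
python3 -m inch '[[[0.29,1,0,0,0,0.0317,0],[0.29,1,0,0,0,0.0317,0],[0.29,1,0,0,0,0.0317,0]]]' 20
```

```text
time: 0.45
ee_pos: [0.3003, -0.4428, 0.2224]
eef_rot: [0.671, 0.223, -0.671, 0.222]
ft_force: [0.5, -0.3, 0.6]
width: 0.087
```

```bash
for i in 1; do python3 -m inch '[[[0.29,1,0,0,0,0.0317,0],[0.29,1,0,0,0,0.0317,0],[0.29,1,0,0,0,0.0317,0]]]';
python3 -m inch '[[[0.29,1,0,0,0,0.0317,0],[0.29,1,0,0,0,0.0317,0],[0.29,1,0,0,0,0.0317,0]]]';python3 -m inch '[[[0.29,1,0,0,0,0.0317,0],[0.29,1,0,0,0,0.0317,0],[0.29,1,0,0,0,0.0317,0]]]';python3 -m inch '[[[0.29,0.95,0,0,0,0.0317,0],[0.29,0.95,0,0,0,0.0317,0],[0.29,0.95,0,0,0,0.0317,0],[0.29,0.95,0,0,0,0.0317,0]]]'; done
python3 - <<'E'
from h import *
c,im=snap('wrist','w1'); print(c['xyz'],c['attitude'])
np.save('pics/w1c.npy',c,allow_pickle=True)
E
```

```text
time: 0.75
ee_pos: [0.3346, -0.3227, 0.2226]
eef_rot: [0.646, 0.288, -0.646, 0.288]
ft_force: [-0.8, -0.6, 0.0]
width: 0.0871
time: 1.05
ee_pos: [0.3691, -0.2028, 0.2226]
eef_rot: [0.614, 0.351, -0.614, 0.351]
ft_force: [-0.2, -1.0, 0.4]
width: 0.0868
time: 1.35
ee_pos: [0.4036, -0.0826, 0.2227]
eef_rot: [0.576, 0.41, -0.576, 0.411]
ft_force: [0.3, -0.3, -0.1]
width: 0.0871
time: 1.75
ee_pos: [0.4381, 0.0306, 0.2226]
eef_rot: [0.533, 0.466, -0.532, 0.465]
ft_force: [-0.7, -0.8, 0.9]
width: 0.0868
[0.44886534 0.10265404 0.38489223] [-0.13497807  0.00875244 -0.06615446  0.98859896]
```

View pics/w1.png

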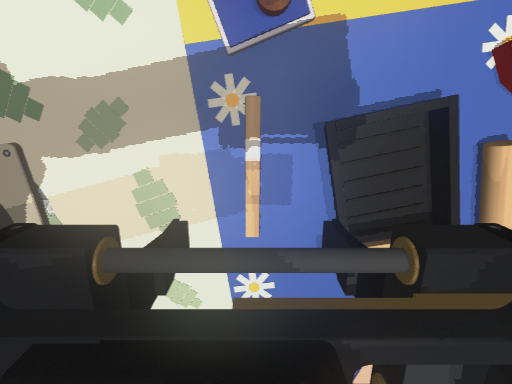

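```bash
cat > seg.py <<'E'
from h import *
def wood(im,box):
    u0,v0,u1,v1=box; h=cv2.cvtColor(im,cv2.COLOR_BGR2HSV)[v0:v1,u0:u1]
    m=((h[:,:,0]<28)|((h[:,:,1]<70)&(h[:,:,2]>110))); m=m.astype(np.uint8)
    n,l,st,_=cv2.connectedComponentsWithStats(m); k=1+np.argmax(st[1:,4]); 
    pts=np.argwhere(l==k)[:,::-1].astype(np.float32)
    r=cv2.minAreaRect(pts+np.array([u0,v0],np.float32)); return r,st[k]
E
python3 - <<'E'
from seg import *
from fit import t1,s1,s2
c=np.load('pics/w1c.npy',allow_pickle=True).item();im=np.load('pics/w1.npy')
r,st=wood(im,(235,85,275,245));print(r)
b=cv2.boxPoints(r);print(b)
p=atz(c,b,.014);print(p.round(4),p.mean(0).round(4))
T=get_calibration('top');S=get_calibration('side')
for q,t,s in [((252.5,97),t1(217,433),s2(588,295)),((252.5,236),t1(426,458),s1(622,415))]:
    print(tri([(c,q),(T,t)]),tri([(c,q),(T,t),(S,s)]))
# other side of tray from wrist
E
```

```text
((247.5, 160.5), (151.0, 25.0), 90.0)
[[235.  85.]
 [260.  85.]
 [260. 236.]
 [235. 236.]]
[[ 0.4287  0.1456  0.014 ]
 [ 0.4605  0.1414  0.014 ]
 [ 0.4335 -0.0673  0.014 ]
 [ 0.3965 -0.0623  0.014 ]] [0.4298 0.0394 0.014 ]
(array([0.44867832, 0.12758508, 0.02246475]), [np.float64(0.23835139141994297), np.float64(0.07996000945886796)]) (array([0.44853724, 0.12851232, 0.01100343]), [np.float64(0.3373535516367347), np.float64(0.0560441850175133), np.float64(0.07996743063350366)])
(array([ 0.42164016, -0.06853337,  0.0078447 ]), [np.float64(0.19618433156139145), np.float64(0.0789379971828034)]) (array([ 0.42181343, -0.06873516,  0.00662857]), [np.float64(0.2340062362297479), np.float64(0.14139586299004775), np.float64(0.1520920844874618)])
```

```bash
python3 -m inch '[[[-0.025,-0.007,-1,0,0,0,0],[-0.025,-0.007,-1,0,0,0,0],[-0.025,-0.007,-1,0,0,0,0]]]'; python3 -m inch '[[[0,0,-0.6,0,0,0,0],[0,0,-0.6,0,0,0,0],[0,0,-0.75,0,0,0,0],[0,0,-0.75,0,0,0,0]]]'
python3 - <<'E'
from h import *
c,im=snap('side','s3',(200,150,400,300),4)
s=read_state();M=R.from_quat(s['eef_rot']).as_matrix();print('jaw yaw',np.degrees(np.arctan2(M[1,1],M[0,1])),s['ee_pos'],M[:,0])
E
```

```text
time: 2.1
ee_pos: [0.432, 0.0246, 0.0986]
eef_rot: [-0.533, -0.465, 0.536, -0.462]
ft_force: [-0.3, -0.7, 0.6]
width: 0.0869
time: 2.5
ee_pos: [0.4327, 0.025, 0.0104]
eef_rot: [-0.533, -0.465, 0.535, -0.462]
ft_force: [-0.6, 0.1, 1.3]
width: 0.0868
jaw yaw -8.061132019882464 [0.43384805 0.02537592 0.01191213] [-2.50691627e-03 -5.70370264e-05 -9.99996856e-01]
```

View pics/s3.png

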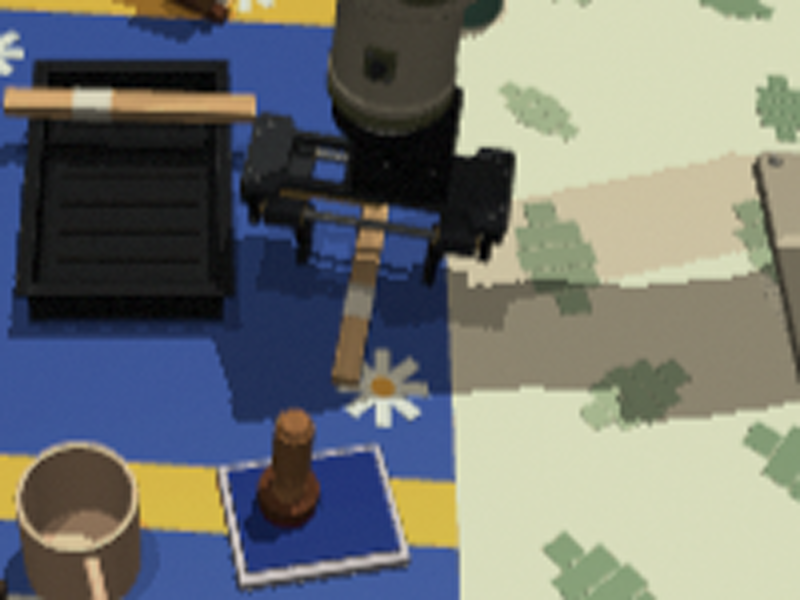

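```bash
python3 -m inch '[[[0.01,0.035,-0.065,0,0,0,0],[0.01,0.035,-0.065,0,0,0,0]]]'; python3 -m inch '[[[0,0,0,0,0,0,0]]]'
```

```text
time: 2.75
ee_pos: [0.4365, 0.0308, 0.005]
eef_rot: [0.534, 0.464, -0.533, 0.464]
ft_force: [-0.0, -0.2, 1.0]
width: 0.0869
time: 2.85
ee_pos: [0.4365, 0.0308, 0.0053]
eef_rot: [0.534, 0.464, -0.533, 0.464]
ft_force: [0.1, -0.7, 0.3]
width: 0.0875
```

```bash
python3 -m inch '[[[0,0,0,0,0,0,1],[0,0,0,0,0,0,1],[0,0,0,0,0,0,1],[0,0,0,0,0,0,1],[0,0,0,0,0,0,1],[0,0,0,0,0,0,1]]]' 30;  python3 -m inch '[[[0,0,0.2,0,0,0,1],[0,0,0.5,0,0,0,1],[0,0,1,0,0,0,1],[0,0,1,0,0,0,1]]]'
python3 - <<'E'
from h import *
c,im=snap('wrist','w2'); np.save('pics/w2c.npy',c,allow_pickle=True)
s=read_state();M=R.from_quat(s['eef_rot']).as_matrix();print('jaw yaw',np.degrees(np.arctan2(M[1,1],M[0,1])),s['ee_pos'],M[:,0],s['width'])
E
```

```text
time: 3.45
ee_pos: [0.436, 0.0308, 0.0048]
eef_rot: [0.534, 0.464, -0.534, 0.464]
ft_force: [0.7, -0.1, 0.5]
width: 0.0469
time: 3.85
ee_pos: [0.4386, 0.0313, 0.1294]
eef_rot: [0.535, 0.462, -0.532, 0.466]
ft_force: [0.3, -0.2, -0.8]
width: 0.0147
jaw yaw -7.973649928289031 [0.43841014 0.03093424 0.12871076] [ 0.00649627 -0.00111385 -0.99997828] 0.01090511922449125
```

View pics/w2.png

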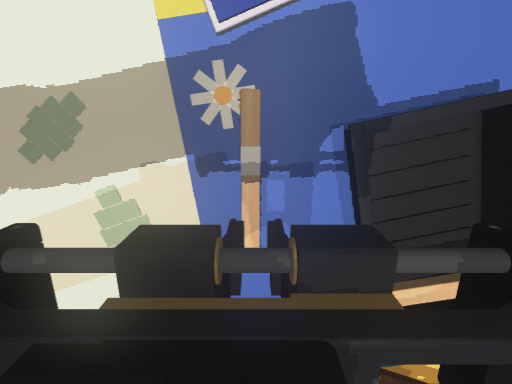

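The jaws hadn't finished closing before the lift, and the wrist picture shows the batten still on the table. I'll reopen, look again and repeat with more closing time.

```bash
python3 -m inch '[[[0,0,0,0,0,0,0],[0,0,0,0,0,0,0],[0,0,0,0,0,0,0],[0,0,0,0,0,0,0],[0,0,0,0,0,0,0],[0,0,0,0,0,0,0],[0,0,0,0,0,0,0],[0,0,0,0,0,0,0]]]'
python3 - <<'E'
from h import *
c,im=snap('wrist','w3',(200,70,330,250),3); np.save('pics/w3c.npy',c,allow_pickle=True)
E
```

```text
time: 4.7
ee_pos: [0.4361, 0.0308, 0.1247]
eef_rot: [0.534, 0.464, -0.534, 0.464]
ft_force: [-0.2, 0.2, -0.2]
width: 0.0672
```

View pics/w3.png

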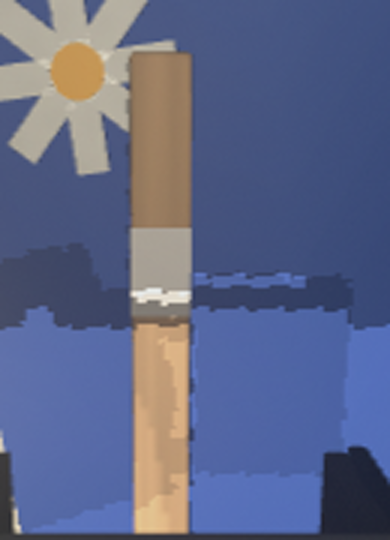

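```bash
python3 - <<'E'
from h import *
c=np.load('pics/w3c.npy',allow_pickle=True).item()
print(atz(c,[(253.7,87.5),(253.7,246)],.014))
E
python3 -m inch '[[[0,0,-0.4,0,0,0,0],[0,0,-0.8,0,0,0,0],[0,0,-1,0,0,0,0],[0,0,-1,0,0,0,0]]]'; python3 -m inch '[[[0,0,0,0,0,0,1],[0,0,0,0,0,0,1],[0,0,0,0,0,0,1],[0,0,0,0,0,0,1],[0,0,0,0,0,0,1],[0,0,0,0,0,0,1],[0,0,0,0,0,0,1],[0,0,0,0,0,0,1],[0,0,0,0,0,0,1],[0,0,0,0,0,0,1]]]' 30
```

```text
[[ 0.44969914  0.1297844   0.014     ]
 [ 0.42665118 -0.03332307  0.014     ]]
time: 5.15
ee_pos: [0.4351, 0.031, 0.0027]
eef_rot: [-0.533, -0.465, 0.534, -0.463]
ft_force: [0.2, 0.3, 1.3]
width: 0.0867
time: 6.15
ee_pos: [0.436, 0.0308, 0.0048]
eef_rot: [0.534, 0.464, -0.534, 0.464]
ft_force: [-0.3, 0.6, 0.0]
width: 0.0193
```

```bash
python3 -m inch '[[[0,0,0,0,0,0,1],[0,0,0.2,0,0,0,1],[0,0,0.5,0,0,0,1],[0,0,1,0,0,0,1],[0,0,1,0,0,0,1]]]'
python3 - <<'E'
from h import *
c,im=snap('wrist','w4'); np.save('pics/w4c.npy',c,allow_pickle=True)
crop('w4',(310,0,512,384),2,'w4r')
E
```

```text
time: 6.65
ee_pos: [0.4386, 0.0313, 0.1294]
eef_rot: [0.535, 0.462, -0.532, 0.466]
ft_force: [-0.5, -0.4, -1.9]
width: 0.0197
```

View pics/w4.png

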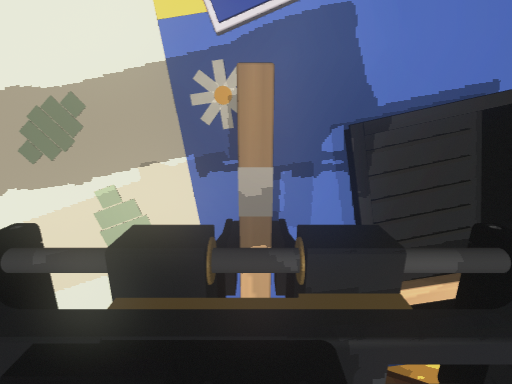

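Batten gripped (width 19.7 mm; bar visible in the jaws at (255,110)). Now refine the tray pose from the wrist picture w1.

Run:
```python
from h import *
crop('w1',(310,80,510,230),4,'w1t')
im=np.load('pics/w1t.npy') if 0 else cv2.imread('pics/w1t.png'); cv2.imwrite('pics/w1t.png',np.clip(im.astype(float)*1.8,0,255).astype(np.uint8))
```

```text
(no output)
```

View pics/w1t.png

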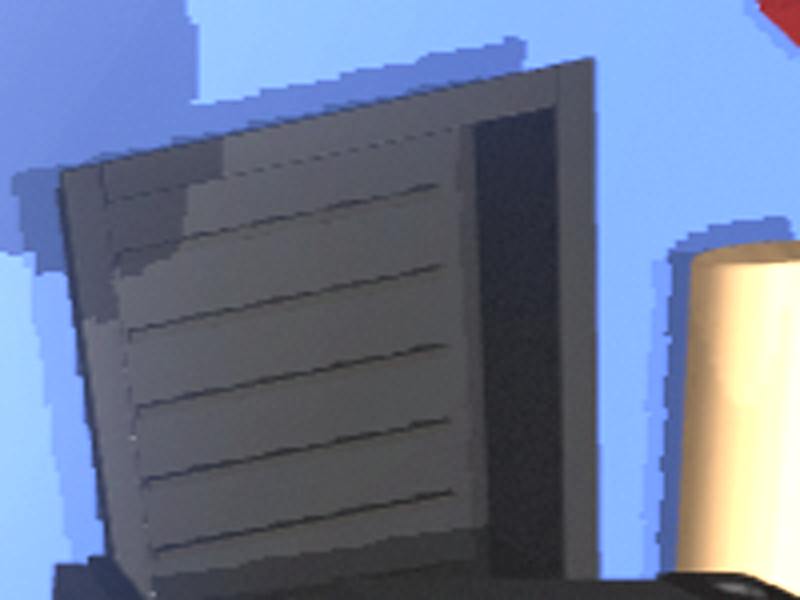

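Run:
```python
from fit import *
W=np.load('pics/w1c.npy',allow_pickle=True).item()
wc=lambda x,y:((x+.5)/4-.5+310,(y+.5)/4-.5+80)
c=lambda x,y,z:np.array([x,y,z])
w=[(W,wc(61,173),c(-.08,.12,.045)),(W,wc(595,60),c(.08,.12,.045))]
o=[(T,t1(245,172),c(.08,.12,.045)),(T,t1(500,150),c(.08,-.12,.045)),(T,t1(517,317),c(-.08,-.12,.045)),(T,t1(260,342),c(-.08,.12,.045))]
s=[(S,s1(275,302),c(.08,-.12,.045)),(S,s1(468,302),c(-.08,-.12,.045)),(S,s1(472,535),c(-.08,.12,.045)),(S,s1(257,532),c(.08,.12,.045))]
# edge constraints from wrist
def f(p,use):
    r=[];rot=R.from_euler('z',p[3])
    for cc,uv,m in use: r+=list(proj(cc,p[:3]+rot.apply(m))[0]-np.array(uv))
    for uv,xx in [(wc(110,560),-.08),(wc(597,575),.08)]:
        q=atz(W,uv,p[2]+.045)[0]-p[:3]; r.append((rot.inv().apply(q)[0]-xx)*600)
    return np.array(r)
for n,use in dict(w=w,all=o+s+w*2,ow=o+w).items():
    g=(lambda p:np.r_[f(p,use),(p[2])*1000]) if n=='w' else (lambda p:f(p,use))
    r=least_squares(g,[.62,-.03,0,.07]);print(n,r.x.round(4),np.degrees(r.x[3]).round(2),np.abs(r.fun).max().round(2))
print(atz(T,[t1(442,132),t1(452,346)],.059))
```

```text
w [ 6.20e-01 -2.92e-02 -1.00e-04  6.89e-02] 3.95 0.32
all [ 0.6215 -0.0291 -0.0026  0.071 ] 4.07 0.77
ow [ 0.6205 -0.0291 -0.0008  0.0703] 4.03 0.52
[[ 0.72297912 -0.0879092   0.059     ]
 [ 0.52454261 -0.09292636  0.059     ]]
```

```bash
python3 -m inch '[[[0.3,0,0.1,0,0,-0.024,1],[0.75,0.01,0.1,0,0,-0.11,1],[0.75,0.01,0.1,0,0,-0.11,1],[0.75,0.01,0.1,0,0,-0.11,1],[0.75,0.01,0.1,0,0,-0.11,1]]]'; python3 -m inch '[[[0.75,0.015,0,0,0,-0.11,1],[0.75,0.015,0,0,0,-0.11,1],[0.75,0.015,0,0,0,-0.11,1],[0.75,0.015,0,0,0,-0.11,1],[0.75,0.015,0,0,0,-0.11,1],[0.75,0.015,0,0,0,-0.11,1]]]'
python3 - <<'E'
from h import *
c,im=snap('wrist','w5'); np.save('pics/w5c.npy',c,allow_pickle=True)
s=read_state();M=R.from_quat(s['eef_rot']).as_matrix();print('jaw yaw',np.degrees(np.arctan2(M[1,1],M[0,1])),s['ee_pos'],M[:,0],s['width'],s['ft_force'])
snap('top','t2',(225,140,345,240),6)
E
```

```text
time: 7.2
ee_pos: [0.5255, 0.0322, 0.1346]
eef_rot: [-0.659, -0.255, 0.661, -0.253]
ft_force: [0.5, -1.1, -1.1]
width: 0.02
time: 7.8
ee_pos: [0.6154, 0.0338, 0.1349]
eef_rot: [-0.706, -0.017, 0.708, -0.017]
ft_force: [-0.1, 0.0, -0.3]
width: 0.0194
jaw yaw -87.0337016384179 [0.61551868 0.03381058 0.13524808] [-1.80724113e-03 -4.61764106e-04 -9.99998260e-01] 0.019696590873142975 [-0.76536119 -1.19268454 -0.78485135]
```

View pics/w5.png

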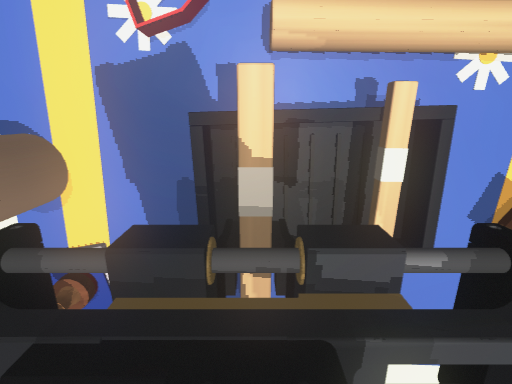

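View pics/t2.png

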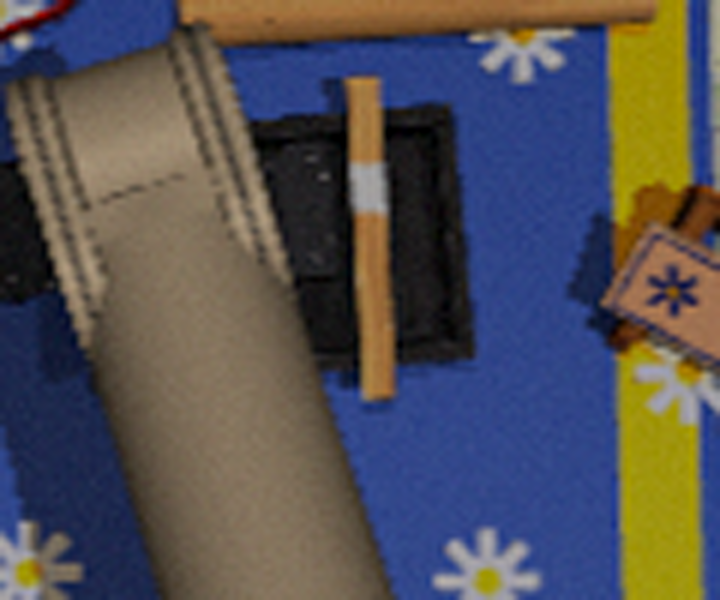

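Run:
```python
from h import *
c=np.load('pics/w5c.npy',allow_pickle=True).item()
crop('w5',(180,50,470,250),2.7,'w5z')
a=atz(c,[(190,113),(456,106),(434.5,247)],.045);print(a)
d=a[0]-a[1];print('tray yaw',np.degrees(np.arctan2(-d[0],d[1])),'len',np.linalg.norm(d))
b=atz(c,[(391,82),(417,82),(374.5,236),(399,236)],.059);print(b)
for i,j in((0,2),(1,3)):
    d=b[i]-b[j];print('ba dir',np.degrees(np.arctan2(d[1],d[0])))
```

```text
[[ 0.69048736  0.09507962  0.045     ]
 [ 0.70792993 -0.14106412  0.045     ]
 [ 0.57042046 -0.15339506  0.045     ]]
tray yaw 4.224435005631153 len 0.23678705641763004
[[ 0.7229167  -0.07323054  0.059     ]
 [ 0.72395254 -0.09453848  0.059     ]
 [ 0.58579033 -0.08276319  0.059     ]
 [ 0.58692374 -0.10620846  0.059     ]]
ba dir 3.976647681271078
ba dir 4.867818864253327
```

View pics/w5z.png

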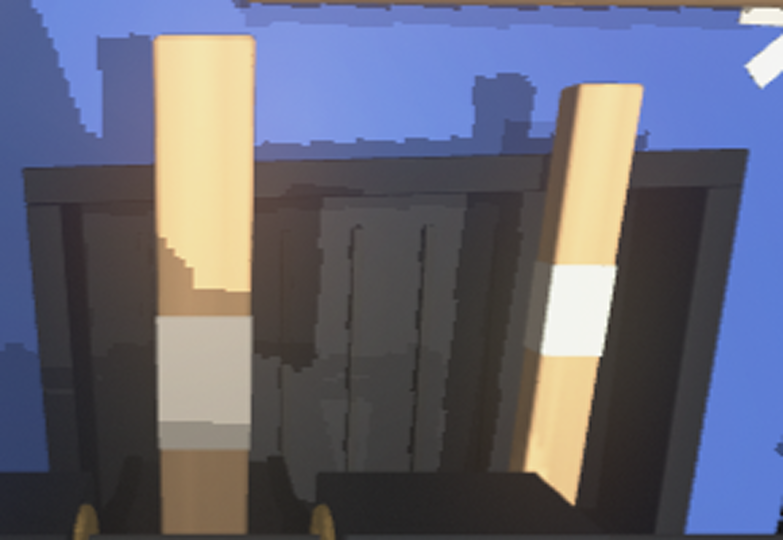

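Run:
```python
from h import *
c=np.load('pics/w5c.npy',allow_pickle=True).item()
z=lambda x,y:((x+.5)/2.7-.5+180,(y+.5)/2.7-.5+50)
b=atz(c,[z(579,87),z(642,86),z(527,472),z(577,504)],.059);print(b)
for i,j in((0,2),(1,3)):
    d=b[i]-b[j];print('ba dir',np.degrees(np.arctan2(d[1],d[0])))
a=atz(c,[z(24,170),z(748,150)],.045);print(a); print(atz(c,[z(155,36),z(254,36)],.144))
d=a[0]-a[1];print(np.degrees(np.arctan2(-d[0],d[1])))
```

```text
[[ 0.72311158 -0.07578203  0.059     ]
 [ 0.72432146 -0.09484338  0.059     ]
 [ 0.59755975 -0.08112784  0.059     ]
 [ 0.58630025 -0.10090718  0.059     ]]
ba dir 2.4380945256431956
ba dir 2.515604247110017
[[ 0.69072787  0.09634745  0.045     ]
 [ 0.70859649 -0.14154469  0.045     ]]
[[0.71646562 0.04741188 0.144     ]
 [0.7173884  0.0284405  0.144     ]]
4.295550776509868
```

```bash
python3 -m inch '[[[0,0,-0.35,0,0,0,1],[0,0,-0.6,0,0,0,1],[0,0,-0.66,0,0,0,1],[0,0,-0.66,0,0,0,1]]]'; python3 -m inch '[[[0,0,-0.01,0,0,0,1],[0,0,-0.018,0,0,0,1],[0,0,-0.018,0,0,0,1]]]';python3 -m inch '[[[0,0,-0.008,0,0,0,1],[0,0,-0.008,0,0,0,1]]]'
```

```text
time: 8.3
ee_pos: [0.6153, 0.0337, 0.0567]
eef_rot: [-0.706, -0.018, 0.708, -0.018]
ft_force: [0.2, 0.8, -0.0]
width: 0.0194
time: 8.6
ee_pos: [0.6167, 0.0338, 0.0566]
eef_rot: [0.708, 0.017, -0.706, 0.018]
ft_force: [0.2, 0.4, -0.4]
width: 0.0191
time: 8.8
ee_pos: [0.6162, 0.0337, 0.0547]
eef_rot: [0.707, 0.017, -0.707, 0.018]
ft_force: [0.3, 0.2, -0.7]
width: 0.0198
```

```bash
python3 -m inch '[[[0,0,-0.015,0,0,0,1],[0,0,-0.015,0,0,0,1]]]';python3 -m inch '[[[0,0,-0.01,0,0,0,1],[0,0,-0.01,0,0,0,1]]]';python3 -m inch '[[[0,0,-0.01,0,0,0,1],[0,0,-0.01,0,0,0,1]]]'
```

```text
time: 9.0
ee_pos: [0.6159, 0.0337, 0.0524]
eef_rot: [-0.707, -0.017, 0.707, -0.018]
ft_force: [-0.3, -0.5, -0.6]
width: 0.0196
time: 9.2
ee_pos: [0.616, 0.0338, 0.0512]
eef_rot: [-0.707, -0.017, 0.707, -0.017]
ft_force: [-0.5, -0.7, -0.7]
width: 0.0194
time: 9.4
ee_pos: [0.616, 0.0338, 0.0501]
eef_rot: [-0.707, -0.017, 0.707, -0.017]
ft_force: [0.9, -0.1, -0.5]
width: 0.0194
```

```bash
python3 -m inch '[[[0,0,-0.008,0,0,0,1],[0,0,-0.008,0,0,0,1]]]';python3 -m inch '[[[0,0,-0.008,0,0,0,1],[0,0,-0.008,0,0,0,1]]]'
```

```text
time: 9.6
ee_pos: [0.6161, 0.0338, 0.0498]
eef_rot: [0.707, 0.017, -0.707, 0.018]
ft_force: [-2.7, -0.4, 5.3]
width: 0.0197
time: 9.8
ee_pos: [0.6161, 0.0338, 0.0498]
eef_rot: [0.707, 0.017, -0.707, 0.018]
ft_force: [-6.5, -1.4, 13.7]
width: 0.0197
```

Contact felt at TCP z 0.0498, as expected from the rim height. Release and look.

```bash
python3 -m inch '[[[0,0,0.014,0,0,0,0.98],[0,0,0.014,0,0,0,0.4],[0,0,0.014,0,0,0,0.4],[0,0,0.014,0,0,0,0.4],[0,0,0.014,0,0,0,0.4],[0,0,0.014,0,0,0,0.4],[0,0,0.3,0,0,0,0.4],[0,0,0.7,0,0,0,0],[0,0,1,0,0,0,0],[0,0,1,0,0,0,0]]]'
python3 - <<'E'
from h import *
c,im=snap('wrist','w6',(100,40,500,280),2); np.save('pics/w6c.npy',c,allow_pickle=True)
E
```

```text
time: 10.8
ee_pos: [0.6188, 0.0344, 0.1742]
eef_rot: [0.71, 0.017, -0.704, 0.017]
ft_force: [1.1, 0.0, -0.4]
width: 0.0685
```

View pics/w6.png

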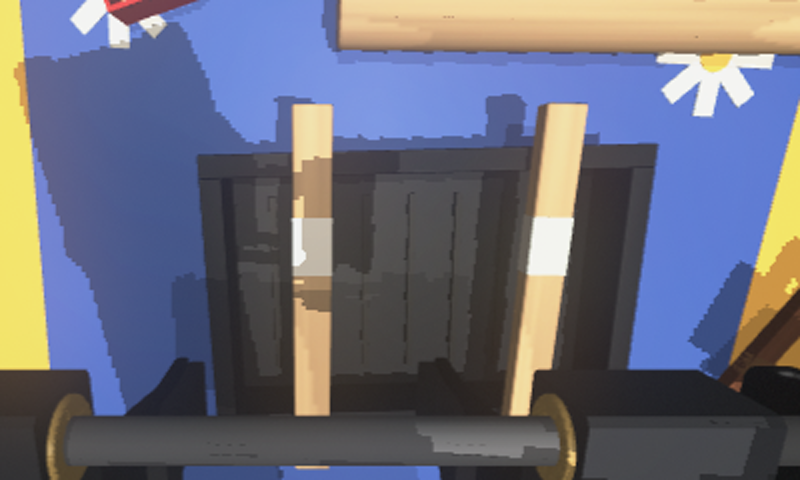

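The spare batten lies across both rims, parallel to batten_a, with its far end at crop (312,104) level with batten_a's at (562,104). Next I'll look at the tile.

```bash
python3 -m inch '[[[-0.21,-0.9,0.21,0,0,0.0395,0],[-0.21,-0.9,0.21,0,0,0.0395,0],[-0.21,-0.9,0.21,0,0,0.0395,0]]]';python3 -m inch '[[[-0.21,-0.9,0.21,0,0,0.0395,0],[-0.21,-0.9,0.21,0,0,0.0395,0],[-0.21,-0.9,0.21,0,0,0.0395,0]]]';python3 -m inch '[[[-0.21,-0.9,0.21,0,0,0.0395,0],[-0.21,-0.9,0.21,0,0,0.0395,0],[-0.21,-0.9,0.21,0,0,0.0395,0]]]';python3 -m inch '[[[-0.21,-0.9,0.21,0,0,0.0395,0],[-0.21,-0.9,0.21,0,0,0.0395,0],[-0.21,-0.9,0.21,0,0,0.0395,0],[-0.21,-0.9,0.21,0,0,0.0395,0]]]'
python3 - <<'E'
from h import *
c,im=snap('wrist','w7',(100,0,420,240),2.5); np.save('pics/w7c.npy',c,allow_pickle=True)
E
```

```text
time: 11.15
ee_pos: [0.5895, -0.0804, 0.1929]
eef_rot: [-0.699, -0.103, 0.7, -0.105]
ft_force: [0.5, -0.7, 0.5]
width: 0.0862
time: 11.45
ee_pos: [0.5637, -0.1885, 0.218]
eef_rot: [-0.68, -0.189, 0.682, -0.19]
ft_force: [-0.3, 0.1, -0.9]
width: 0.0866
time: 11.75
ee_pos: [0.5378, -0.2965, 0.2431]
eef_rot: [-0.652, -0.272, 0.653, -0.273]
ft_force: [0.8, -1.0, -0.9]
width: 0.0871
time: 12.15
ee_pos: [0.5137, -0.4011, 0.2677]
eef_rot: [-0.614, -0.351, 0.615, -0.35]
ft_force: [0.3, 0.2, -0.2]
width: 0.0869
```

View pics/w7.png

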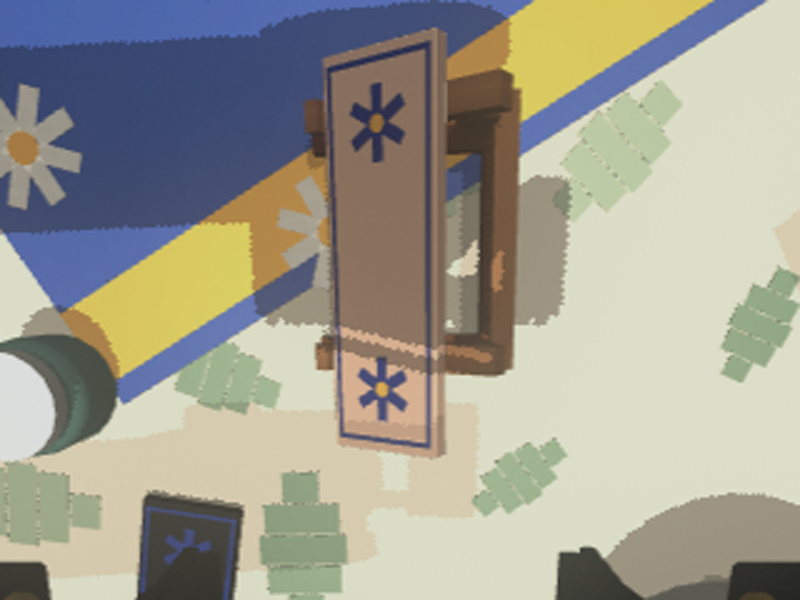

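```bash
cat > tile.py <<'E'
from fit import *
W=np.load('pics/w7c.npy',allow_pickle=True).item()
wc=lambda x,y:((x+.5)/2.5-.5+100,(y+.5)/2.5-.5)
m=lambda sx,sy:np.array([.095*sx,.032*sy,.01])
ow=[(W,wc(324,60),m(1,1)),(W,wc(433,30),m(1,-1)),(W,wc(430,450),m(-1,-1)),(W,wc(338,441),m(-1,1))]
ot=[(T,t1(638,230),m(1,-1)),(T,t1(605,285),m(1,1)),(T,t1(780,378),m(-1,1))]
os_=[(S,s1(393,160),m(1,-1)),(S,s1(440,217),m(1,1)),(S,s1(548,102),m(-1,1)),(S,s1(503,55),m(-1,-1))]
fl=[(W,wc(376,123),1),(W,wc(381,389),-1),(T,t1(648,273),1),(T,t1(770,341),-1),(S,s1(432,172),1),(S,s1(510,97),-1)]
def run(use,ff,free=True):
    def rot(p):return R.from_euler('ZX',[p[3],p[4]])
    def f(p):
        r=[];
        for c,uv,mm in use: r+=list(proj(c,p[:3]+rot(p).apply(mm))[0]-np.array(uv))
        for c,uv,s in ff: r+=list(proj(c,p[:3]+rot(p).apply([s*p[5],0,.01]))[0]-np.array(uv))
        return np.array(r)
    r=least_squares(f,[.557,-.326,.074,np.radians(60),-.6,.065]);p=r.x
    print(p[:3].round(4),np.degrees(p[3:5]).round(2),p[5].round(4),'max',np.abs(r.fun).max().round(2),'face',(p[:3]+rot(p).apply([0,0,.01])).round(4))
    return p,rot(p)
if __name__=='__main__':
    run(ow,fl[:2]);run(ow+ot+os_,fl);run(ow+ot,fl[:4])
E
python3 tile.py
```

```text
[ 0.5608 -0.3254  0.0643] [ 60.18 -36.77] 0.0635 max 1.24 face [ 0.5556 -0.3224  0.0723]
[ 0.561  -0.3263  0.0691] [ 60.29 -37.33] 0.0627 max 2.67 face [ 0.5557 -0.3233  0.077 ]
[ 0.5608 -0.326   0.0662] [ 60.16 -37.15] 0.0632 max 2.14 face [ 0.5556 -0.323   0.0742]
```

```bash
cat > tgt.py <<'E'
from h import *
yaw,til=np.radians(60.2),np.radians(-35)
Rt=R.from_euler('ZX',[yaw,til]).as_matrix(); O=np.array([.5606,-.326,.074])
tx=-Rt[:,2]; ty=-Rt[:,1]; tz=np.cross(tx,ty); G=R.from_matrix(np.c_[tx,ty,tz])
def delta(h,ee=None,eq=None):
    s=read_state(); p=O+Rt[:,2]*h
    rv=(G*R.from_quat(eq if eq is not None else s['eef_rot']).inv()).as_rotvec()
    print('tcp target',p.round(4),'share',((p-s['ee_pos'])/.12).round(3),'rot share',(rv/2/np.pi).round(4),np.degrees(np.linalg.norm(rv)).round(2),s['ee_pos'].round(4))
if __name__=='__main__':
    import sys; delta(float(sys.argv[1]))
E
python3 tgt.py 0.07; python3 tgt.py -0.011
```

```text
tcp target [ 0.5258 -0.306   0.1313] share [ 0.091  0.77  -1.136] rot share [-0.049  -0.0843  0.0017] 35.11 [ 0.5149 -0.3985  0.2676]
tcp target [ 0.5661 -0.3291  0.065 ] share [ 0.427  0.578 -1.689] rot share [-0.049  -0.0843  0.0017] 35.11 [ 0.5149 -0.3985  0.2676]
```

```bash
python3 -m inch '[[[0.09,0.77,-0.4,-0.049,-0.0843,0.0017,0],[0.09,0.77,-0.4,-0.049,-0.0843,0.0017,0],[0.09,0.77,-0.4,-0.049,-0.0843,0.0017,0],[0.09,0.77,-0.4,-0.049,-0.0843,0.0017,0],[0.09,0.77,-0.4,-0.049,-0.0843,0.0017,0],[0.09,0.77,-0.4,-0.049,-0.0843,0.0017,0]]]'; python3 tgt.py 0.07
```

```text
time: 12.8
ee_pos: [0.5242, -0.3029, 0.2188]
eef_rot: [0.689, 0.155, -0.477, 0.524]
ft_force: [-0.6, 0.2, -0.3]
width: 0.0867
tcp target [ 0.5258 -0.306   0.1313] share [ 0.013 -0.026 -0.729] rot share [ 0.0004 -0.0003 -0.0005] 0.25 [ 0.5242 -0.3029  0.2188]
```

```bash
python3 -m inch '[[[0.013,-0.026,-0.4,0,0,0,0],[0.013,-0.026,-0.72,0,0,0,0],[0.013,-0.026,-0.72,0,0,0,0],[0.013,-0.026,-0.72,0,0,0,0]]]'; python3 tgt.py -0.011
python3 - <<'E'
from h import *
c,im=snap('wrist','w8'); np.save('pics/w8c.npy',c,allow_pickle=True)
snap('side','s8',(190,50,390,200),4)
E
```

```text
time: 13.2
ee_pos: [0.5287, -0.3082, 0.1352]
eef_rot: [0.69, 0.155, -0.476, 0.523]
ft_force: [-0.3, -0.4, 0.9]
width: 0.087
tcp target [ 0.5661 -0.3291  0.065 ] share [ 0.312 -0.174 -0.585] rot share [ 0.0001 -0.     -0.0004] 0.16 [ 0.5287 -0.3082  0.1352]
```

View pics/w8.png

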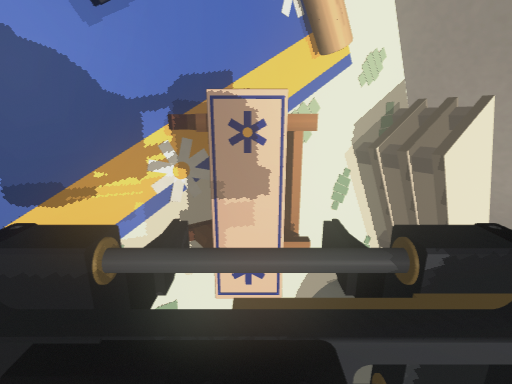

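View pics/s8.png

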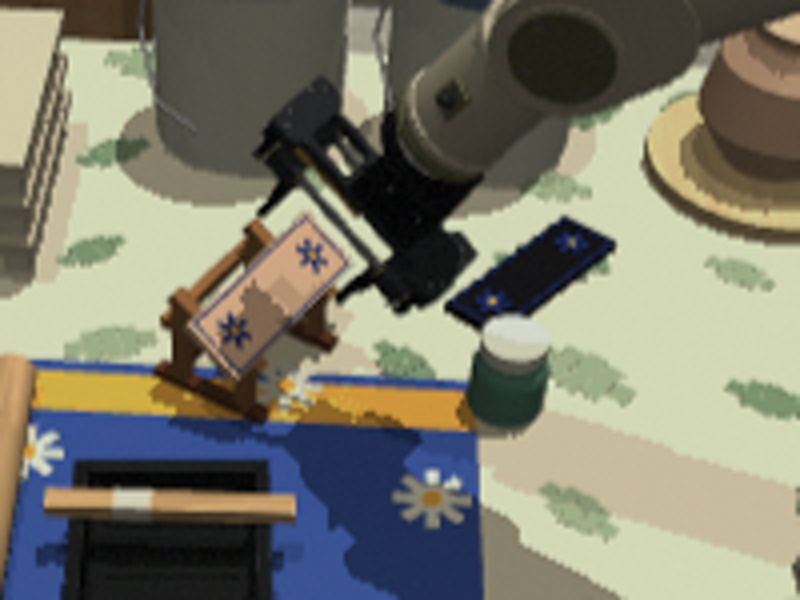

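Run:
```python
from h import *
crop('w8',(190,70,310,150),6,'w8a');crop('w8',(190,270,310,310),6,'w8b')
a=cv2.imread('pics/w8a.png');b=cv2.imread('pics/w8b.png');b=np.clip(b.astype(int)*2,0,255).astype(np.uint8);cv2.imwrite('pics/w8ab.png',cv2.resize(np.vstack([a,b]),(600,600)))
```

```text
(no output)
```

View pics/w8ab.png

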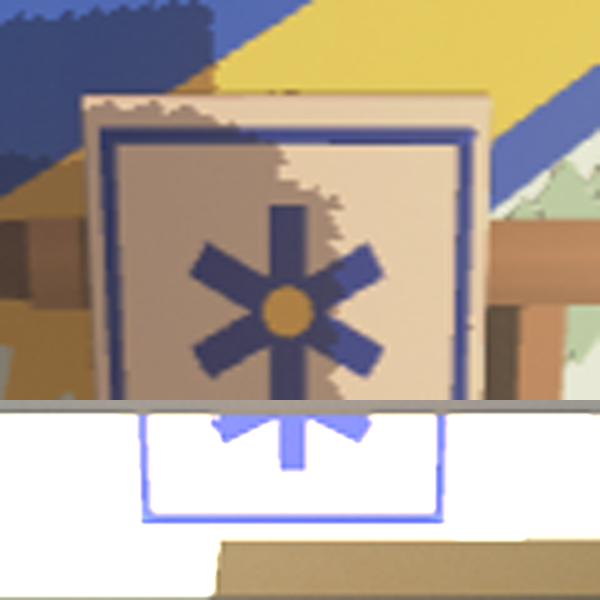

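Run:
```python
from tile import *
W8=np.load('pics/w8c.npy',allow_pickle=True).item()
o8=[(W8,(206.4,89.2),m(1,1)),(W8,(288.2,89),m(1,-1))]
bd=[(W8,(210,95.6),1,1),(W8,(285.2,95.6),1,-1),(W8,(218.6,294.4),-1,1),(W8,(278.6,294.4),-1,-1)]
f8=[(W8,(247.6,132.4),1)]
def rot(p):return R.from_euler('ZX',[p[3],p[4]])
def go(use,ff,bb,pri=0):
    def f(p):
        r=[]
        for c,uv,mm in use: r+=list(proj(c,p[:3]+rot(p).apply(mm))[0]-np.array(uv))
        for c,uv,s in ff: r+=list(proj(c,p[:3]+rot(p).apply([s*p[5],0,.01]))[0]-np.array(uv))
        for c,uv,a,b in bb: r+=list(proj(c,p[:3]+rot(p).apply([a*(.095-p[6]),b*(.032-p[7]),.01]))[0]-np.array(uv))
        return np.r_[r,(p[6]-.005)*100,(p[7]-.005)*100,pri*(p[2]-.074)*1000, pri*np.degrees(p[4]+np.radians(35))]
    r=least_squares(f,[.557,-.326,.074,1.05,-.6,.063,.005,.005]);p=r.x
    print(p[:3].round(4),np.degrees(p[3:5]).round(2),p[5:].round(4),'max',np.abs(r.fun).max().round(2))
    print('   resid',r.fun.round(1)[:40])
go(o8,f8,bd);go(o8+ow,f8+fl[:2],bd);go(o8+ow+ot+os_,f8+fl,bd);go(o8+ow,f8+fl[:2],bd,3)
```

```text
[ 0.561  -0.3273  0.0726] [ 60.3  -35.09] [0.0621 0.0047 0.0028] max 0.46
   resid [-0.1 -0.1  0.3  0.2  0.1 -0.   0.1 -0.1 -0.5  0.  -0.3 -0.1  0.4  0.
 -0.  -0.2 -0.  -0. ]
[ 0.5608 -0.3269  0.0729] [ 60.18 -37.  ] [0.062  0.005  0.0028] max 3.82
   resid [-0.4 -0.5  0.1 -0.3 -0.  -0.7  0.9 -1.5  1.4  3.8 -0.2  1.4 -0.4 -0.2
  0.6  0.3  0.4  0.1 -0.1 -0.1 -0.8 -0.1 -0.9 -0.9 -0.2  0.6 -0.  -0.2
 -0.  -0. ]
[ 0.561  -0.327   0.0726] [ 60.22 -36.99] [0.0621 0.0048 0.0028] max 3.76
   resid [-0.4 -0.4 -0.1 -0.2  0.1 -0.5  1.1 -1.4  1.7  3.8  0.   1.3 -1.6 -0.3
 -1.5 -0.7  0.7  0.9 -1.   0.5 -0.2  0.6  1.8  0.   1.5 -1.8 -0.5 -0.3
  0.8  0.3  0.6  0.1 -0.2  0.  -0.3 -0.6  1.  -0.6  0.7 -0.8]
[ 0.5604 -0.3265  0.0738] [ 60.23 -35.13] [0.0619 0.0053 0.003 ] max 3.79
   resid [-0.5 -0.8  0.5 -0.4 -1.  -1.2  1.2 -1.7  1.8  3.8 -0.9  1.6 -0.1 -0.1
  0.3  0.1  0.2  0.1  0.   0.  -0.6  0.2 -0.6  0.1  0.1  0.3  0.  -0.2
 -0.6 -0.4]
```

```bash
sed -i 's/O=np.array(.*)$/O=np.array([.561,-.327,.073])/; s/radians(60.2)/radians(60.25)/' tgt.py; python3 tgt.py -0.011;python3 tgt.py 0.03
```

```text
tcp target [ 0.5665 -0.3301  0.064 ] share [ 0.309 -0.174 -0.611] rot share [ 0.0006  0.0005 -0.0002] 0.28 [ 0.5294 -0.3092  0.1373]
tcp target [ 0.5461 -0.3185  0.0976] share [ 0.139 -0.077 -0.331] rot share [ 0.0006  0.0005 -0.0002] 0.28 [ 0.5294 -0.3092  0.1373]
```

```bash
python3 -m inch '[[[0.14,-0.077,-0.33,0,0,0,0],[0.14,-0.077,-0.33,0,0,0,0],[0.14,-0.077,-0.33,0,0,0,0],[0.14,-0.077,-0.33,0,0,0,0]]]'; python3 tgt.py -0.011
```

```text
time: 13.7
ee_pos: [0.5454, -0.3186, 0.0972]
eef_rot: [0.69, 0.153, -0.476, 0.524]
ft_force: [-0.4, -0.1, 0.8]
width: 0.0869
tcp target [ 0.5665 -0.3301  0.064 ] share [ 0.176 -0.096 -0.276] rot share [ 0.0006  0.0004 -0.0001] 0.27 [ 0.5454 -0.3186  0.0972]
```

```bash
python3 -m inch '[[[0.09,-0.048,-0.138,0,0,0,0],[0.176,-0.096,-0.276,0,0,0,0],[0.176,-0.096,-0.276,0,0,0,0],[0.176,-0.096,-0.276,0,0,0,0]]]'; python3 tgt.py -0.011
python3 - <<'E'
from h import *
c,im=snap('wrist','w9'); np.save('pics/w9c.npy',c,allow_pickle=True)
E
```

```text
time: 14.1
ee_pos: [0.566, -0.3297, 0.0634]
eef_rot: [0.689, 0.154, -0.476, 0.524]
ft_force: [-0.1, 1.4, -0.1]
width: 0.0871
tcp target [ 0.5665 -0.3301  0.064 ] share [ 0.004 -0.004  0.005] rot share [ 0.0005  0.0003 -0.0002] 0.22 [ 0.566  -0.3297  0.0634]
```

View pics/w9.png

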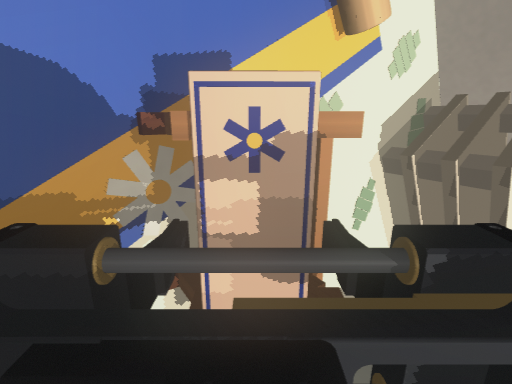

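```bash
python3 -m inch '[[[0,0,0,0,0,0,1],[0,0,0,0,0,0,1],[0,0,0,0,0,0,1],[0,0,0,0,0,0,1],[0,0,0,0,0,0,1],[0,0,0,0,0,0,1],[0,0,0,0,0,0,1]]]' 25; python3 -m inch '[[[-0.004,0.002,0.007,0,0,0,1],[-0.02,0.012,0.034,0,0,0,1],[-0.04,0.023,0.068,0,0,0,1],[-0.04,0.023,0.068,0,0,0,1]]]'
```

```text
time: 14.85
ee_pos: [0.5658, -0.3299, 0.0625]
eef_rot: [0.689, 0.154, -0.476, 0.524]
ft_force: [-3.0, 2.2, 6.0]
width: 0.0636
time: 15.25
ee_pos: [0.5608, -0.3269, 0.0706]
eef_rot: [0.689, 0.154, -0.476, 0.524]
ft_force: [1.6, -0.1, 0.7]
width: 0.0635
```

```bash
python3 -m inch '[[[-0.1,0.057,0.17,0,0,0,1],[-0.2,0.114,0.4,0,0,0,1],[-0.2,0.114,0.8,0,0,0,1],[-0.2,0.114,1,0,0,0,1],[-0.2,0.114,1,0,0,0,1]]]'
python3 - <<'E'
from h import *
c,im=snap('wrist','w10'); np.save('pics/w10c.npy',c,allow_pickle=True)
snap('side','s10',(190,50,390,200),4)
print(read_state()['ft_force'])
E
```

```text
time: 15.75
ee_pos: [0.5377, -0.3143, 0.194]
eef_rot: [0.689, 0.152, -0.476, 0.525]
ft_force: [0.0, -0.7, -3.0]
width: 0.0636
[ 0.44903811  0.31335194 -3.71116768]
```

View pics/w10.png

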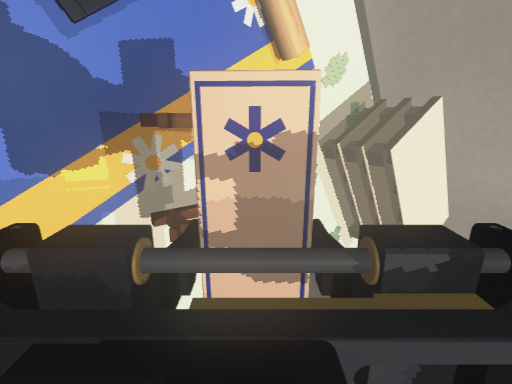

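View pics/s10.png

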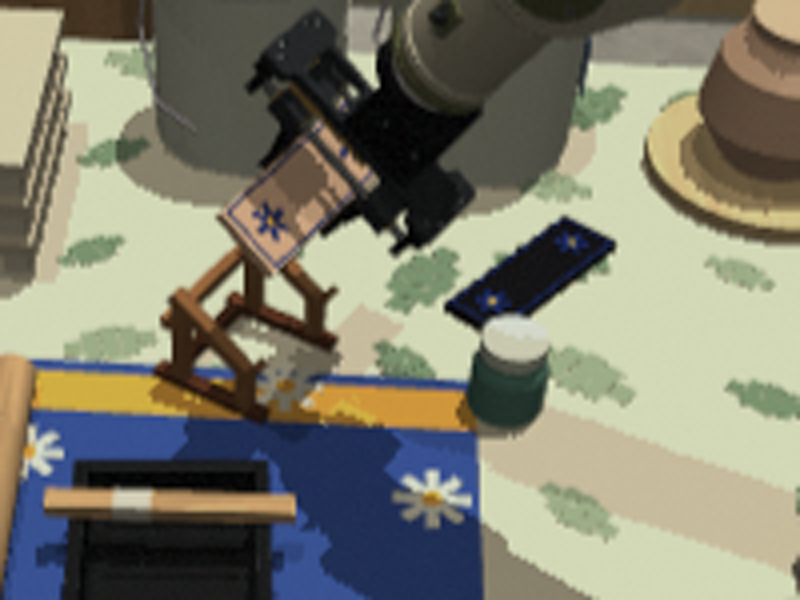

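Run:
```python
from h import *
crop('w10',(180,60,335,215),5,'w10a')
s=read_state();print(s['ee_pos'],s['eef_rot'])
```

```text
[ 0.53572724 -0.31337514  0.189099  ] [ 0.6891514   0.15427616 -0.47709654  0.52311386]
```

View pics/w10a.png

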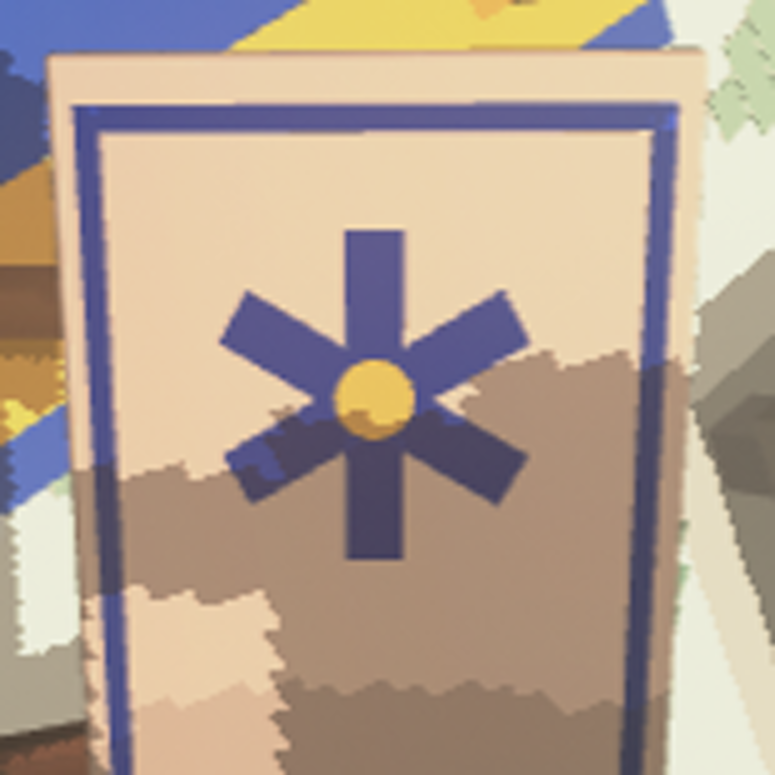

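```bash
cat > held.py <<'E'
from h import *
# tool->cam nominal from the start reading
Mt=R.from_quat([-0.6903,-0.1534,0.6905,-0.1524]).as_matrix()
Cc=R.from_quat([-0.11400556,0.07324806,-0.53240911,0.83557046]).as_matrix()
c=get_calibration('wrist'); c=dict(c); c['xyz']=np.array([-.1622,.001,-.0742]); c['attitude']=R.from_matrix(Mt.T@Cc).as_quat()
B=np.c_[[0,0,-1.],[0,-1,0],[-1,0,0]]
def fit(pts):
    def f(p):
        Q=R.from_rotvec(p[3:6]).as_matrix()@B
        r=[]
        for m,uv in pts: r+=list(proj(c,p[:3]+Q@np.array(m))[0]-np.array(uv))
        return np.array(r)
    r=least_squares(f,[-.011,0,0,0,0,0]); return r.x,r.fun
pts=[((.095,.032,.01),(189.7,71.5)),((.095,-.032,.01),(321.3,69.7)),((.062,0,.01),(254.9,139.9)),((.0902,.0292,.01),(194.9,81.3)),((.0902,-.0292,.01),(315.9,80.9))]
x,f=fit(pts);print('origin in tool (mm)',(x[:3]*1e3).round(1),'rot deg',np.degrees(x[3:]).round(2),f.round(1))
E
python3 held.py
```

```text
origin in tool (mm) [-28.8   1.1  -0.7] rot deg [ -0.06 -11.05   1.87] [-0.3 -0.1  0.4  0.4 -0.  -0.1  0.3  0.2 -0.3 -0.4]
```

```bash
cat >> held.py <<'E'
def fit2(pts,lines,px=None):
    def f(p):
        Q=R.from_rotvec(p[3:6]).as_matrix()@B
        r=[]
        for m,uv in pts: r+=list(proj(c,p[:3]+Q@np.array(m))[0]-np.array(uv))
        for i,(y,uv) in enumerate(lines): r+=list(proj(c,p[:3]+Q@np.array([p[6+i],y,.01]))[0]-np.array(uv))
        if px is not None: r.append((p[0]-px)*1000)
        return np.array(r)
    r=least_squares(f,np.r_[-.011,0,0,0,0,0,np.zeros(len(lines))]); return r.x,r.fun
L=[(.0292,(203.1,214.9)),(-.0292,(309,214.9))]
for px in (None,-.011):
    x,f=fit2(pts,L,px);print((x[:3]*1e3).round(1),np.degrees(x[3:6]).round(2),x[6:].round(3),f.round(1))
E
python3 held.py
```

```text
origin in tool (mm) [-28.8   1.1  -0.7] rot deg [ -0.06 -11.05   1.87] [-0.3 -0.1  0.4  0.4 -0.  -0.1  0.3  0.2 -0.3 -0.4]
[-12.5   1.7  -0.7] [-0.26 -1.06  2.11] [0.021 0.022] [-0.5 -0.3  0.4  0.1  0.3  0.1  0.6  0.4 -0.6 -0.3 -0.2  0.  -0.1 -0. ]
[-11.2   1.7  -0.8] [-0.26 -0.24  2.13] [0.021 0.021] [-0.5 -0.3  0.5  0.1  0.3  0.1  0.6  0.4 -0.6 -0.3  0.2 -0.  -0.5 -0.
 -0.2]
```

```bash
cat > tgt2.py <<'E'
from h import *
import sys
jaw=np.radians(float(sys.argv[1])); P=np.array([float(a) for a in sys.argv[2:5]])
ty=np.array([np.cos(jaw),np.sin(jaw),0]);tx=np.array([0,0,-1.]);G=R.from_matrix(np.c_[tx,ty,np.cross(tx,ty)])
s=read_state();rv=(G*R.from_quat(s['eef_rot']).inv()).as_rotvec()
print('share',((P-s['ee_pos'])/.12).round(3),'rot',(rv/2/np.pi).round(4),np.degrees(np.linalg.norm(rv)).round(2),s['ee_pos'].round(4),'w',s['width'],'f',s['ft_force'].round(1),s['joint_positions'].round(2))
E
python3 tgt2.py 4.1 0.6202 -0.0296 0.16
```

```text
share [ 0.704  2.365 -0.242] rot [0.0223 0.0961 0.0909] 48.3 [ 0.5357 -0.3134  0.1891] w 0.06378320447674979 f [ 0.4  0.3 -3.7] [ 1.16 -0.   -0.72  2.06  0.1   0.48 -0.16]
```

```bash
python3 -m inch '[[[0.12,0.39,0,0.0037,0.016,0.0151,1],[0.235,0.788,0,0.0074,0.032,0.0303,1],[0.235,0.788,0,0.0074,0.032,0.0303,1]]]';python3 -m inch '[[[0.235,0.788,0,0.0074,0.032,0.0303,1],[0.235,0.788,0,0.0074,0.032,0.0303,1],[0.235,0.788,0,0.0074,0.032,0.0303,1]]]';python3 -m inch '[[[0.235,0.6,-0.15,0.0074,0.032,0.0303,1],[0.235,0.788,-0.24,0.0074,0.032,0.0303,1],[0.235,0.788,-0.24,0.0074,0.032,0.0303,1],[0.235,0.788,-0.24,0.0074,0.032,0.0303,1]]]'
python3 tgt2.py 4.1 0.6202 -0.0296 0.16
python3 - <<'E'
from h import *
c,im=snap('wrist','w11'); np.save('pics/w11c.npy',c,allow_pickle=True)
snap('side','s11',(140,90,340,240),4)
E
```

```text
time: 16.15
ee_pos: [0.5677, -0.212, 0.1895]
eef_rot: [0.631, 0.287, -0.485, 0.533]
ft_force: [-0.2, 0.3, -2.4]
width: 0.0635
time: 16.45
ee_pos: [0.595, -0.1162, 0.1877]
eef_rot: [0.561, 0.409, -0.486, 0.53]
ft_force: [1.5, 1.0, -2.7]
width: 0.0637
time: 16.85
ee_pos: [0.6206, -0.0269, 0.1574]
eef_rot: [0.481, 0.52, -0.481, 0.517]
ft_force: [-0.2, -1.3, -2.3]
width: 0.0634
share [-0.003 -0.022  0.021] rot [-0.0005 -0.0004 -0.0006] 0.33 [ 0.6206 -0.0269  0.1574] w 0.06343470637847874 f [-0.2 -1.3 -2.3] [ 0.63  0.52 -0.89  1.52  0.4   1.3  -0.23]
```

View pics/w11.png

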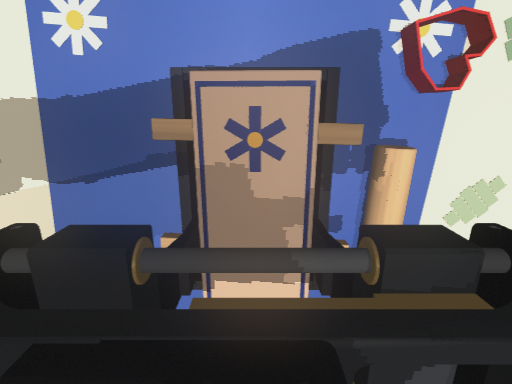

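View pics/s11.png

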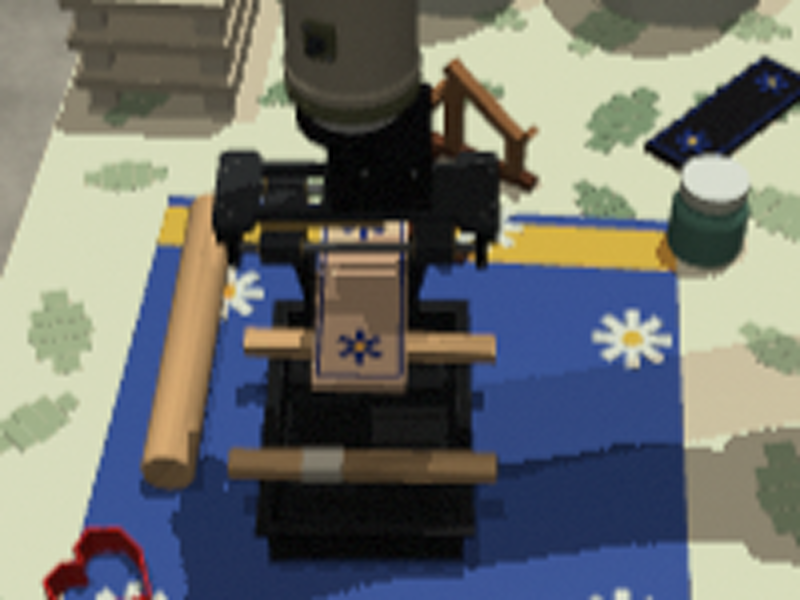

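```bash
python3 -m inch '[[[-0.003,-0.02,-0.3,0,0,0,1],[-0.003,-0.02,-0.6,0,0,0,1],[-0.003,-0.02,-0.75,0,0,0,1],[-0.003,-0.02,-0.8,0,0,0,1],[-0.003,-0.02,-0.8,0,0,0,1],[-0.003,-0.02,-0.8,0,0,0,1]]]'
python3 tgt2.py 4.1 0.6202 -0.0296 0.0475
```

```text
time: 17.55
ee_pos: [0.622, -0.0321, 0.0672]
eef_rot: [0.483, 0.516, -0.481, 0.519]
ft_force: [0.1, 0.0, -1.8]
width: 0.0634
share [-0.015  0.021 -0.164] rot [-0.0001  0.0008  0.    ] 0.28 [ 0.622  -0.0321  0.0672] w 0.06343589292339287 f [ 0.1  0.  -1.8] [ 0.61  0.6  -0.84  1.61  0.48  1.15 -0.27]
```

```bash
python3 -m inch '[[[0,0,-0.05,0,0,0,1],[0,0,-0.09,0,0,0,1],[0,0,-0.09,0,0,0,1],[0,0,-0.09,0,0,0,1]]]'
python3 tgt2.py 4.1 0.6202 -0.0296 0.0475
```

```text
time: 17.95
ee_pos: [0.6209, -0.032, 0.0545]
eef_rot: [0.482, 0.517, -0.481, 0.518]
ft_force: [0.6, 0.2, -2.9]
width: 0.0638
share [-0.006  0.02  -0.059] rot [-0.0001  0.0003 -0.0001] 0.13 [ 0.6209 -0.032   0.0545] w 0.06377891030476365 f [ 0.6  0.2 -2.9] [ 0.6   0.61 -0.83  1.62  0.49  1.13 -0.28]
```

```bash
python3 -m inch '[[[-0.006,0.02,-0.02,0,0,0,1],[-0.006,0.02,-0.033,0,0,0,1],[-0.006,0.02,-0.033,0,0,0,1]]]'
python3 -m inch '[[[0,0,-0.008,0,0,0,1],[0,0,-0.008,0,0,0,1]]]'
```

```text
time: 18.25
ee_pos: [0.6201, -0.0294, 0.0504]
eef_rot: [0.482, 0.517, -0.481, 0.518]
ft_force: [-1.0, 0.4, -2.9]
width: 0.0638
time: 18.45
ee_pos: [0.6202, -0.0297, 0.0496]
eef_rot: [0.482, 0.517, -0.481, 0.518]
ft_force: [0.2, 0.3, -3.2]
width: 0.0637
```

```bash
python3 -m inch '[[[0,0,-0.007,0,0,0,1],[0,0,-0.007,0,0,0,1]]]'
python3 -m inch '[[[0,0,-0.006,0,0,0,1],[0,0,-0.006,0,0,0,1]]]'
```

```text
time: 18.65
ee_pos: [0.6202, -0.0297, 0.0487]
eef_rot: [0.482, 0.517, -0.481, 0.518]
ft_force: [0.5, -0.3, -2.3]
width: 0.0636
time: 18.85
ee_pos: [0.6203, -0.0296, 0.0482]
eef_rot: [0.482, 0.517, -0.481, 0.518]
ft_force: [-0.8, 1.1, -0.9]
width: 0.0639
```

```bash
python3 -m inch '[[[0,0,-0.004,0,0,0,1],[0,0,-0.004,0,0,0,1]]]'
python3 - <<'E'
from h import *
c,im=snap('side','s12',(140,90,340,240),4)
E
```

```text
time: 19.05
ee_pos: [0.6204, -0.0296, 0.0481]
eef_rot: [0.482, 0.517, -0.481, 0.518]
ft_force: [-1.9, 0.3, 3.2]
width: 0.0637
```

View pics/s12.png

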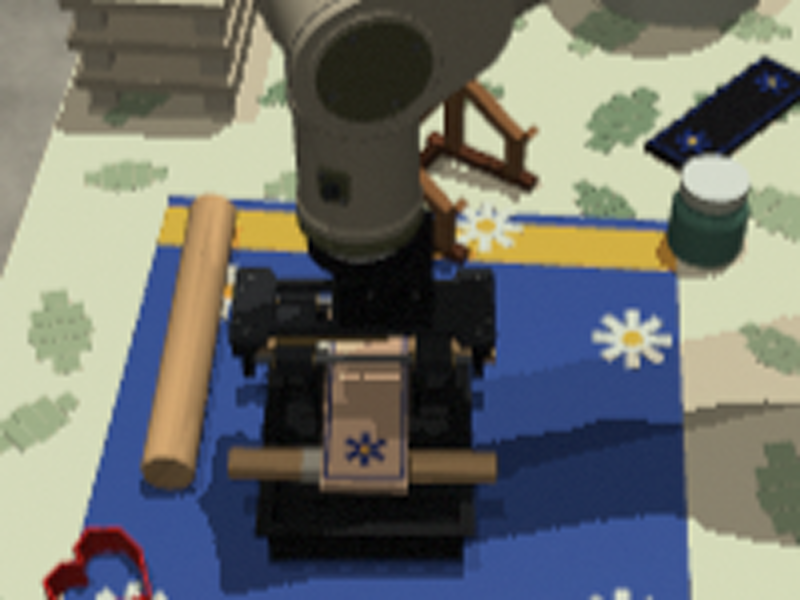

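```bash
python3 -m inch '[[[0,0,-0.004,0,0,0,1],[0,0,-0.004,0,0,0,1]]]'; python3 -m inch '[[[0,0,0,0,0,0,0.6],[0,0,0,0,0,0,0],[0,0,0,0,0,0,0],[0,0,0,0,0,0,0],[0,0,0,0,0,0,0],[0,0,0,0,0,0,0]]]'
```

```text
time: 19.3
ee_pos: [0.6204, -0.0297, 0.048]
eef_rot: [0.482, 0.517, -0.481, 0.518]
ft_force: [-3.0, -1.2, 8.6]
width: 0.0636
time: 19.9
ee_pos: [0.6203, -0.0296, 0.047]
eef_rot: [0.482, 0.517, -0.481, 0.518]
ft_force: [0.7, 0.7, 0.4]
width: 0.0864
```

```bash
python3 -m inch '[[[0,0,0.2,0,0,0,0],[0,0,0.6,0,0,0,0],[0,0,1,0,0,0,0],[0,0,1,0,0,0,0]]]';python3 -m inch '[[[-0.1,-0.7,0.5,0,0,0,0],[-0.1,-0.7,0.5,0,0,0,0],[-0.1,-0.7,0.5,0,0,0,0],[-0.1,-0.7,0.5,0,0,0,0]]]'
python3 - <<'E'
from h import *
c,im=snap('wrist','w13',(100,0,420,240),2.5); np.save('pics/w13c.npy',c,allow_pickle=True)
E
```

```text
time: 20.3
ee_pos: [0.6234, -0.0286, 0.174]
eef_rot: [0.485, 0.515, -0.479, 0.521]
ft_force: [0.5, -0.1, -0.2]
width: 0.0871
time: 20.7
ee_pos: [0.6085, -0.1152, 0.2276]
eef_rot: [0.483, 0.516, -0.482, 0.518]
ft_force: [-0.0, 0.3, -0.6]
width: 0.0868
```

View pics/w13.png

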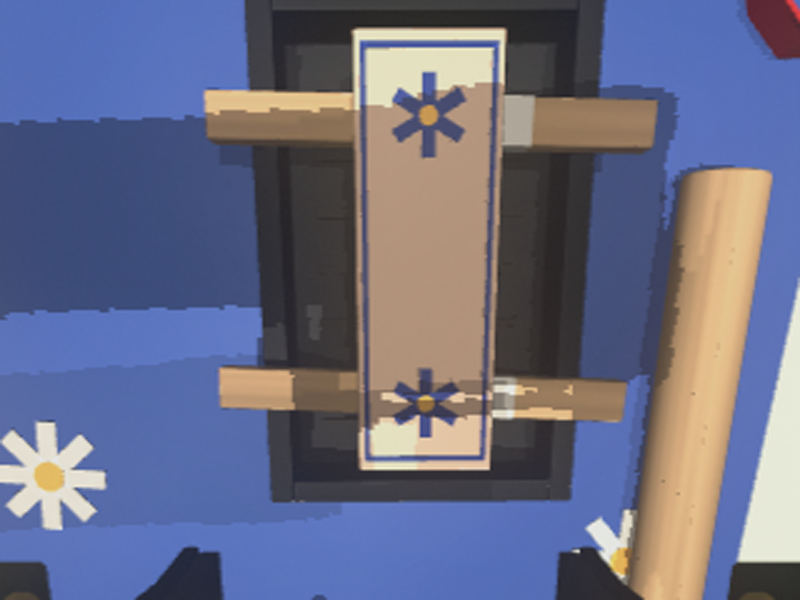

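```bash
python3 - <<'E'
from h import *
c=np.load('pics/w13c.npy',allow_pickle=True).item()
wc=lambda x,y:((x+.5)/2.5-.5+100,(y+.5)/2.5-.5)
k=atz(c,[wc(352,30),wc(506,28),wc(360,469),wc(491,469)],.069);print(k.round(4));print('c',k.mean(0))
f=atz(c,[wc(428,115),wc(426,404)],.069);print('fl mid',f.mean(0),np.linalg.norm(f[0]-f[1]),np.degrees(np.arctan2(*(f[0]-f[1])[1::-1])))
t=atz(c,[wc(273,500),wc(572,499)],.045);print('tray near corners',t,np.linalg.norm(t[0]-t[1]))
d=(t[1]-t[0]);d/=np.linalg.norm(d);print('tray c',t.mean(0)+.12*np.array([-d[1],d[0],0]),np.degrees(np.arctan2(d[1],d[0])))
E
python3 tgt2.py 4.1 0.49 0.231 0.2
```

```text
[[ 0.5826  0.0616  0.069 ]
 [ 0.6464  0.0668  0.069 ]
 [ 0.5968 -0.1261  0.069 ]
 [ 0.6609 -0.1217  0.069 ]]
c [ 0.62166983 -0.02984486  0.069     ]
fl mid [ 0.62159636 -0.02991995  0.069     ] 0.12442396413067516 94.41832737407715
tray near corners [[ 0.55097929 -0.15254932  0.045     ]
 [ 0.71016034 -0.14115757  0.045     ]] 0.1595881528937916
tray c [ 0.62200395 -0.02715956  0.045     ] 4.093379245100539
share [-0.985  2.869 -0.223] rot [-0.0002  0.0004  0.    ] 0.15 [ 0.6082 -0.1133  0.2268] w 0.08673003220383764 f [-0.2  0.8 -0.5] [ 0.77  0.45 -0.9   1.44  0.35  1.42 -0.06]
```

```bash
python3 -m inch '[[[-0.33,0.73,0.06,0,0,0,0],[-0.33,0.73,0.06,0,0,0,0]]]';python3 -m inch '[[[-0.33,0.73,0.06,0,0,0,0],[-0.33,0.73,0.06,0,0,0,0]]]';python3 -m inch '[[[-0.33,0.73,0.06,0,0,0,0],[-0.33,0.73,0.06,0,0,0,0],[-0.33,0.73,0.06,0,0,0,0],[-0.33,0.73,0.06,0,0,0,0]]]'
python3 - <<'E'
from h import *
c,im=snap('wrist','w14',(100,0,420,240),2.5); np.save('pics/w14c.npy',c,allow_pickle=True)
E
```

```text
time: 20.95
ee_pos: [0.5675, -0.0234, 0.2329]
eef_rot: [0.482, 0.518, -0.481, 0.517]
ft_force: [0.4, 1.6, -0.2]
width: 0.0868
time: 21.15
ee_pos: [0.527, 0.0653, 0.2406]
eef_rot: [0.481, 0.518, -0.48, 0.518]
ft_force: [1.0, 0.9, 0.1]
width: 0.0871
time: 21.55
ee_pos: [0.4883, 0.1513, 0.2482]
eef_rot: [0.481, 0.518, -0.48, 0.519]
ft_force: [-0.0, -1.0, -1.0]
width: 0.0865
```

View pics/w14.png

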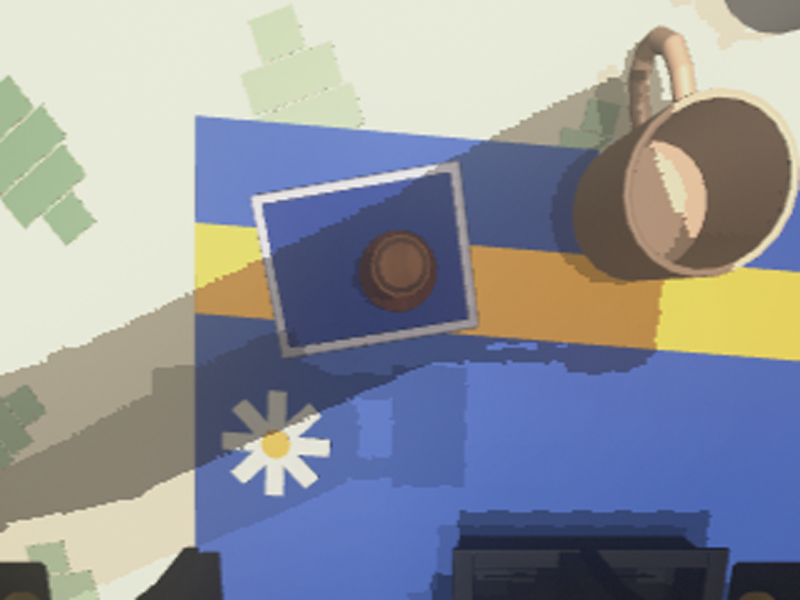

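```bash
python3 - <<'E'
from fit import *
c=np.load('pics/w14c.npy',allow_pickle=True).item()
wc=lambda x,y:((x+.5)/2.5-.5+100,(y+.5)/2.5-.5)
print('top z.121',atz(c,wc(402,265),.121),'block z.030',atz(c,wc(398,272),.034))
print(tri([(c,wc(402,265)),(T,t1(92,388)),(S,s2(534,340))]))
p=atz(c,[wc(252,197),wc(459,163),wc(478,327),wc(285,356)],.018);print(p,p.mean(0),np.linalg.norm(p[0]-p[1]),np.linalg.norm(p[1]-p[2]))
E
python3 tgt2.py 4.1 0.49 0.231 0.2
```

```text
top z.121 [[0.48845755 0.23551212 0.121     ]] block z.030 [[0.48817882 0.23530434 0.034     ]]
(array([0.4895324 , 0.23293938, 0.1111433 ]), [np.float64(3.0681115573521374), np.float64(0.7997265558382912), np.float64(0.23263265729921667)])
[[0.40680727 0.26822996 0.018     ]
 [0.5163163  0.2935794  0.018     ]
 [0.53598126 0.20960179 0.018     ]
 [0.42756168 0.18499823 0.018     ]] [0.47166662 0.23910235 0.018     ] 0.11240472490610022 0.0862493454833738
share [ 0.009  0.677 -0.4  ] rot [-0.      0.0002 -0.0004] 0.16 [0.4889 0.1498 0.248 ] w 0.08709554571763398 f [ 0.5 -0.5 -0.3] [ 0.6   0.19 -1.08  1.68  0.17  1.38 -0.44]
```

```bash
python3 -m inch '[[[0,0.4,-0.3,0,0,0,0],[0,0.71,-0.6,0,0,0,0],[0,0.71,-0.85,0,0,0,0],[0,0.71,-0.85,0,0,0,0],[0,0.71,-0.85,0,0,0,0]]]'; python3 tgt2.py 4.1 0.4886 0.235 0.067;python3 - <<'E'
from h import *
c,im=snap('wrist','w15'); np.save('pics/w15c.npy',c,allow_pickle=True)
snap('side','s15',(190,170,390,320),4)
E
```

```text
time: 22.1
ee_pos: [0.4896, 0.2336, 0.1465]
eef_rot: [0.482, 0.518, -0.482, 0.517]
ft_force: [0.3, 0.2, 0.9]
width: 0.087
share [-0.008  0.012 -0.663] rot [-0.0001  0.0001  0.    ] 0.05 [0.4896 0.2336 0.1465] w 0.08698366977243271 f [0.3 0.2 0.9] [ 0.35  0.39 -1.05  1.74  0.36  1.22 -0.73]
```

View pics/w15.png

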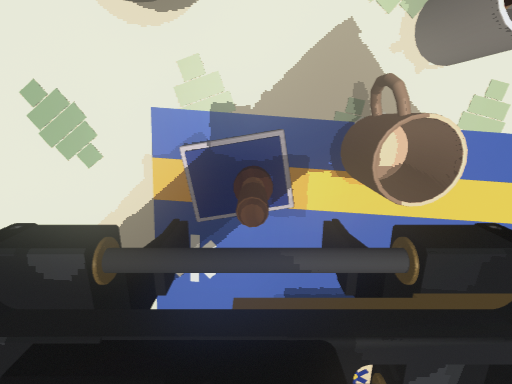

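View pics/s15.png

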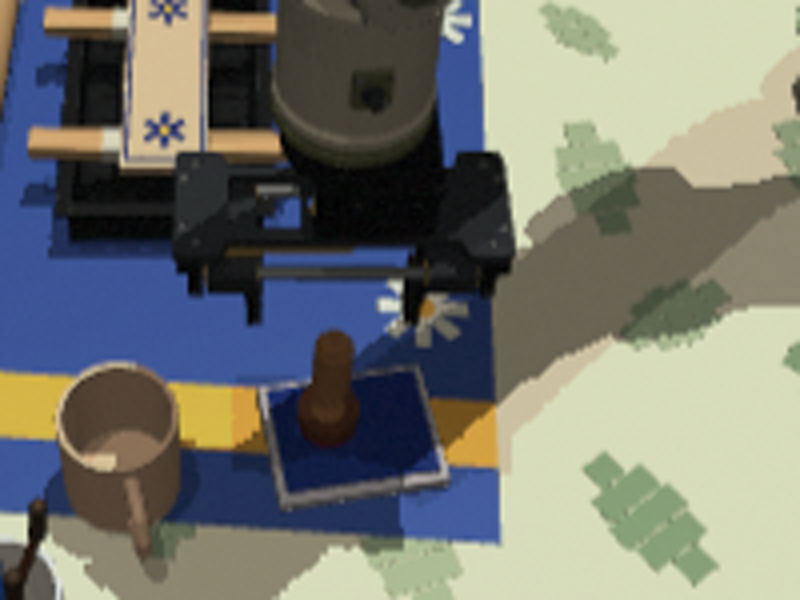

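Run:
```python
from fit import *
c=np.load('pics/w15c.npy',allow_pickle=True).item();c14=np.load('pics/w14c.npy',allow_pickle=True).item()
crop('w15',(220,150,290,240),7,'w15z')
print(atz(c,(252.5,212),.121),atz(c,(253.5,187),.034))
wc=lambda x,y:((x+.5)/2.5-.5+100,(y+.5)/2.5-.5)
print(tri([(c,(252.5,212)),(c14,wc(402,265))]))
```

```text
[[0.48821686 0.23900569 0.121     ]] [[0.48872058 0.23569943 0.034     ]]
(array([0.48848458, 0.23586526, 0.11221793]), [np.float64(0.16826430149534602), np.float64(0.12331817358990133)])
```

View pics/w15z.png

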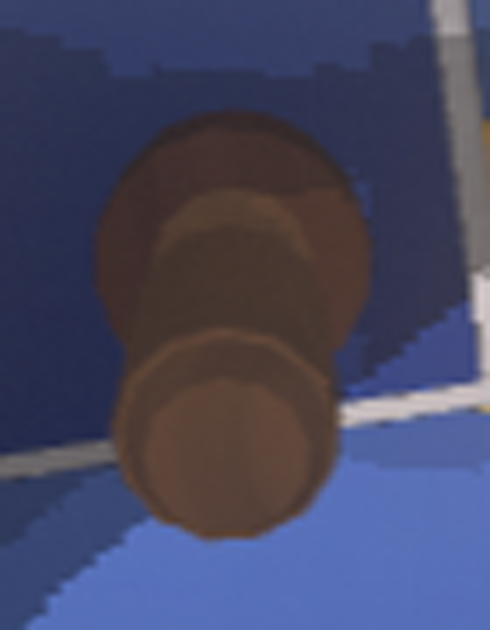

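```bash
python3 -m inch '[[[-0.009,0.016,0,0,0,0,0],[-0.009,0.016,-0.25,0,0,0,0],[-0.009,0.016,-0.55,0,0,0,0],[-0.009,0.016,-0.64,0,0,0,0],[-0.009,0.016,-0.64,0,0,0,0],[-0.009,0.016,-0.64,0,0,0,0]]]'; python3 tgt2.py 4.1 0.4885 0.2356 0.067
```

```text
time: 22.8
ee_pos: [0.4892, 0.2368, 0.0716]
eef_rot: [0.483, 0.517, -0.48, 0.518]
ft_force: [-0.1, 0.8, -0.5]
width: 0.087
share [-0.006 -0.01  -0.039] rot [-0.0003  0.0006 -0.    ] 0.24 [0.4892 0.2368 0.0716] w 0.08704081746545309 f [-0.1  0.8 -0.5] [ 0.28  0.48 -0.99  1.81  0.45  1.09 -0.8 ]
```

```bash
python3 -m inch '[[[-0.004,-0.006,-0.03,0,0,0,0],[-0.004,-0.006,-0.03,0,0,0,0],[-0.004,-0.006,-0.03,0,0,0,0]]]'; python3 tgt2.py 4.1 0.4885 0.2356 0.067; python3 -m inch '[[[0,0,0,0,0,0,1],[0,0,0,0,0,0,1],[0,0,0,0,0,0,1],[0,0,0,0,0,0,1],[0,0,0,0,0,0,1],[0,0,0,0,0,0,1],[0,0,0,0,0,0,1],[0,0,0,0,0,0,1],[0,0,0,0,0,0,1],[0,0,0,0,0,0,1]]]' 15;python3 tgt2.py 4.1 0.4885 0.2356 0.067
```

```text
time: 23.1
ee_pos: [0.4882, 0.2356, 0.0669]
eef_rot: [0.483, 0.517, -0.481, 0.518]
ft_force: [0.3, -0.5, 0.3]
width: 0.0873
share [ 0.002 -0.     0.001] rot [-0.0001  0.0005 -0.    ] 0.18 [0.4882 0.2356 0.0669] w 0.08733340550529341 f [ 0.3 -0.5  0.3] [ 0.28  0.48 -0.99  1.82  0.46  1.09 -0.8 ]
time: 24.1
ee_pos: [0.4878, 0.2355, 0.0662]
eef_rot: [0.482, 0.517, -0.481, 0.518]
ft_force: [1.1, -0.1, -1.0]
width: 0.0257
share [0.006 0.001 0.006] rot [-0.0001  0.0003 -0.0001] 0.13 [0.4878 0.2355 0.0662] w 0.02565852292489667 f [ 1.1 -0.1 -1. ] [ 0.28  0.48 -0.99  1.82  0.46  1.09 -0.8 ]
```

```bash
python3 -m inch '[[[0,0,0,0,0,0,1],[0,0,0,0,0,0,1],[0,0,0.1,0,0,0,1],[0,0,0.4,0,0,0,1],[0,0,0.8,0,0,0,1],[0,0,0.9,0,0,0,1],[0,0,0.9,0,0,0,1]]]' 50; python3 tgt2.py 4.1 0.621 -0.0298 0.17
python3 - <<'E'
from h import *
c,im=snap('wrist','w16'); np.save('pics/w16c.npy',c,allow_pickle=True)
snap('side','s16',(190,170,390,320),4)
E
```

```text
time: 24.8
ee_pos: [0.489, 0.2363, 0.1768]
eef_rot: [0.484, 0.516, -0.48, 0.519]
ft_force: [-0.6, 0.1, -1.9]
width: 0.0251
share [ 1.1   -2.218 -0.057] rot [-0.0003  0.001  -0.    ] 0.38 [0.489  0.2363 0.1768] w 0.025098547823164476 f [-0.6  0.1 -1.9] [ 0.36  0.36 -1.07  1.7   0.33  1.27 -0.71]
```

View pics/w16.png

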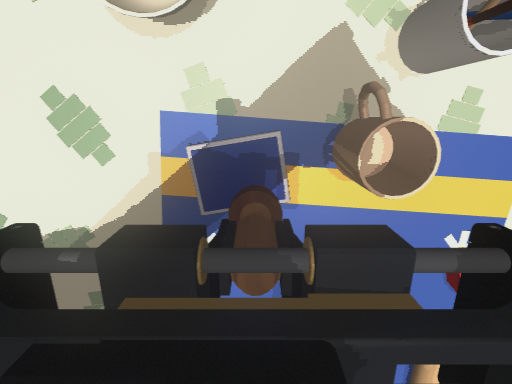

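View pics/s16.png

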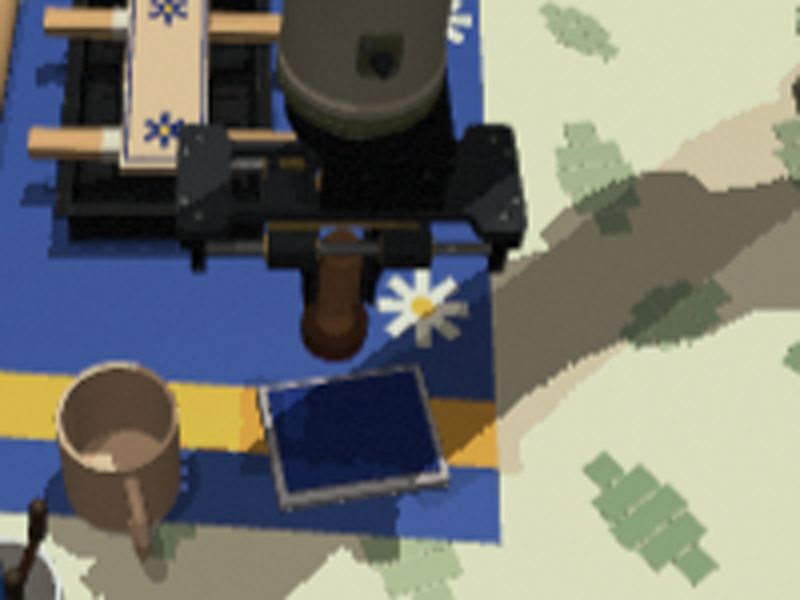

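```bash
python3 -m inch '[[[0.17,-0.35,0,0,0,0,1],[0.367,-0.74,0,0,0,0,1],[0.367,-0.74,0,0,0,0,1]]]';python3 -m inch '[[[0.367,-0.74,0,0,0,0,1],[0.367,-0.74,0,0,0,0,1]]]';python3 -m inch '[[[0.25,-0.5,0,0,0,0,1],[0.367,-0.74,0,0,0,0,1],[0.367,-0.74,0,0,0,0,1],[0.367,-0.74,0,0,0,0,1],[0.367,-0.74,0,0,0,0,1]]]'; python3 tgt2.py 4.1 0.621 -0.0298 0.1285
python3 - <<'E'
from h import *
c,im=snap('wrist','w17'); np.save('pics/w17c.npy',c,allow_pickle=True)
snap('side','s17',(140,90,340,240),4)
E
```

```text
time: 25.2
ee_pos: [0.5341, 0.1389, 0.1717]
eef_rot: [0.483, 0.515, -0.485, 0.516]
ft_force: [-0.2, 0.2, -1.6]
width: 0.0254
time: 25.4
ee_pos: [0.5754, 0.0574, 0.1727]
eef_rot: [0.481, 0.518, -0.481, 0.518]
ft_force: [1.3, 0.6, -0.9]
width: 0.0254
time: 25.9
ee_pos: [0.6192, -0.0293, 0.1731]
eef_rot: [0.482, 0.518, -0.481, 0.518]
ft_force: [-0.2, 0.9, -2.0]
width: 0.0249
share [ 0.015 -0.004 -0.372] rot [-0.0003  0.0001 -0.0003] 0.16 [ 0.6192 -0.0293  0.1731] w 0.024921174482532286 f [-0.2  0.9 -2. ] [ 0.66  0.51 -0.93  1.5   0.42  1.33 -0.23]
```

View pics/w17.png

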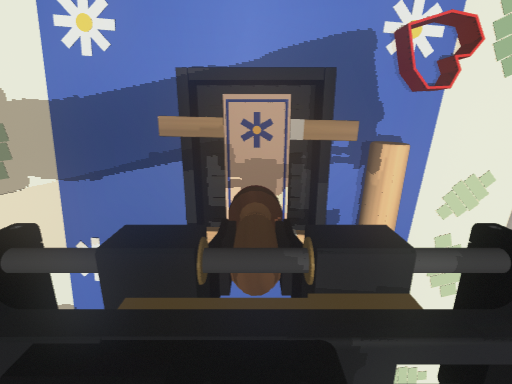

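View pics/s17.png

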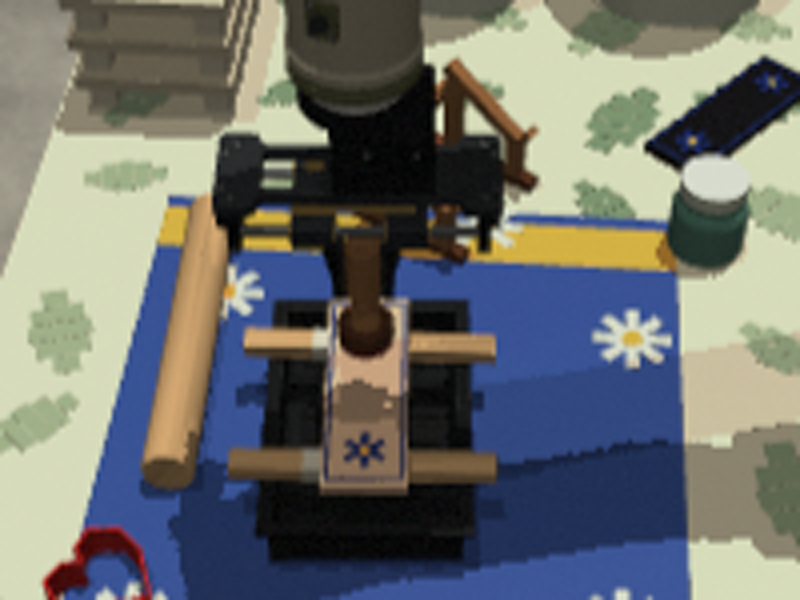

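```bash
python3 - <<'E'
from h import *
c=np.load('pics/w17c.npy',allow_pickle=True).item()
p=atz(c,(256.7,130),.069)[0];print(p,p[:2]-.0622*np.array([np.cos(np.radians(94.3)),np.sin(np.radians(94.3))]))
E
python3 -m inch '[[[0.013,-0.003,-0.2,0,0,0,1],[0.013,-0.003,-0.35,0,0,0,1],[0.013,-0.003,-0.38,0,0,0,1],[0.013,-0.003,-0.38,0,0,0,1],[0.013,-0.003,-0.38,0,0,0,1]]]'; python3 tgt2.py 4.1 0.621 -0.0298 0.1192
```

```text
[0.61717373 0.03167249 0.069     ] [ 0.62183741 -0.03035243]
time: 26.5
ee_pos: [0.622, -0.0306, 0.1298]
eef_rot: [0.483, 0.517, -0.48, 0.519]
ft_force: [-0.8, 0.2, -1.0]
width: 0.0253
share [-0.008  0.007 -0.088] rot [-0.0001  0.0006 -0.0002] 0.21 [ 0.622  -0.0306  0.1298] w 0.025295737794093883 f [-0.8  0.2 -1. ] [ 0.65  0.55 -0.91  1.55  0.45  1.26 -0.25]
```

```bash
python3 -m inch '[[[0,0,-0.03,0,0,0,1],[0,0,-0.06,0,0,0,1],[0,0,-0.06,0,0,0,1],[0,0,-0.06,0,0,0,1],[0,0,-0.06,0,0,0,1]]]'; python3 tgt2.py 4.1 0.621 -0.0298 0.1192
```

```text
time: 27.0
ee_pos: [0.6217, -0.0311, 0.1216]
eef_rot: [0.483, 0.517, -0.481, 0.518]
ft_force: [0.2, 0.4, -2.1]
width: 0.0253
share [-0.005  0.011 -0.02 ] rot [-0.0001  0.0004 -0.0001] 0.15 [ 0.6217 -0.0311  0.1216] w 0.025345173723660467 f [ 0.2  0.4 -2.1] [ 0.65  0.56 -0.9   1.56  0.46  1.25 -0.26]
```

```bash
python3 -m inch '[[[-0.002,0.007,-0.008,0,0,0,1],[-0.002,0.007,-0.008,0,0,0,1]]]';python3 -m inch '[[[0,0,-0.006,0,0,0,1],[0,0,-0.006,0,0,0,1]]]'
```

```text
time: 27.2
ee_pos: [0.6213, -0.0301, 0.1205]
eef_rot: [0.482, 0.517, -0.481, 0.518]
ft_force: [0.5, -0.4, -1.1]
width: 0.0255
time: 27.4
ee_pos: [0.6213, -0.0303, 0.1198]
eef_rot: [0.482, 0.517, -0.481, 0.518]
ft_force: [-0.3, 0.2, -2.4]
width: 0.0255
```

```bash
python3 tgt2.py 4.1 0.621 -0.0298 0.1192
```

```text
share [-0.003  0.004 -0.005] rot [-0.0001  0.0004 -0.0001] 0.14 [ 0.6213 -0.0303  0.1198] w 0.025520652624404082 f [-0.3  0.2 -2.4] [ 0.64  0.56 -0.9   1.56  0.46  1.24 -0.26]
```

```bash
python3 -m inch '[[[0,0,-0.003,0,0,0,1],[0,0,-0.003,0,0,0,1]]]'; python3 -m inch '[[[0,0,-0.003,0,0,0,1],[0,0,-0.003,0,0,0,1]]]'
```

```text
time: 27.6
ee_pos: [0.6213, -0.0303, 0.1194]
eef_rot: [0.482, 0.517, -0.481, 0.518]
ft_force: [-0.5, -0.3, -1.7]
width: 0.0252
time: 27.8
ee_pos: [0.6214, -0.0303, 0.1193]
eef_rot: [0.483, 0.517, -0.481, 0.518]
ft_force: [-0.2, 0.0, 0.4]
width: 0.0252
```

```bash
python3 -m inch '[[[0,0,-0.003,0,0,0,1],[0,0,-0.004,0,0,0,1],[0,0,-0.004,0,0,0,1]]]'
```

```text
time: 28.1
ee_pos: [0.6214, -0.0303, 0.1192]
eef_rot: [0.482, 0.517, -0.481, 0.518]
ft_force: [-2.8, -0.7, 4.6]
width: 0.0249
```

```bash
python3 -m inch '[[[0,0,-0.003,0,0,0,1],[0,0,-0.006,0,0,0,1],[0,0,-0.006,0,0,0,1]]]'; python3 tgt2.py 4.1 0.621 -0.0298 0.1192
```

```text
time: 28.4
ee_pos: [0.6215, -0.0303, 0.1192]
eef_rot: [0.482, 0.517, -0.481, 0.518]
ft_force: [-4.7, -1.3, 11.0]
width: 0.0251
share [-0.004  0.004  0.   ] rot [-0.      0.0004 -0.    ] 0.16 [ 0.6215 -0.0303  0.1192] w 0.025113422336599498 f [-4.7 -1.3 11. ] [ 0.64  0.56 -0.9   1.56  0.46  1.24 -0.26]
```

```bash
python3 -m inch '[[[0,0,0,0,0,0,1],[0,0,0,0,0,0,1],[0,0,0,0,0,0,1],[0,0,0,0,0,0,1]]]'; python3 -m inch '[[[0,0,0,0,0,0,1],[0,0,0,0,0,0,1],[0,0,0,0,0,0,1],[0,0,0,0,0,0,1],[0,0,0,0,0,0,1]]]'
```

```text
time: 28.8
ee_pos: [0.6215, -0.0303, 0.1192]
eef_rot: [0.482, 0.517, -0.481, 0.518]
ft_force: [-3.9, -1.1, 9.6]
width: 0.025
time: 29.3
ee_pos: [0.6215, -0.0303, 0.1192]
eef_rot: [0.482, 0.517, -0.481, 0.518]
ft_force: [-5.2, -0.9, 11.2]
width: 0.0252
```

```bash
python3 -m inch '[[[0,0,0.008,0,0,0,1],[0,0,0.016,0,0,0,1],[0,0,0.03,0,0,0,1],[0,0,0.1,0,0,0,1],[0,0,0.3,0,0,0,1],[0,0,0.55,0,0,0,1],[0,0,0.55,0,0,0,1]]]'; python3 -m inch '[[[-0.1,0.8,0.3,0,0,0,1],[-0.1,0.8,0.3,0,0,0,1],[-0.1,0.8,0.3,0,0,0,1]]]';python3 - <<'E'
from h import *
snap('side','s18',(140,110,340,260),4)
snap('top','t18',(225,140,325,240),6)
E
```

```text
time: 30.0
ee_pos: [0.6233, -0.0296, 0.1885]
eef_rot: [0.484, 0.516, -0.479, 0.52]
ft_force: [-0.7, 0.7, -1.3]
width: 0.0251
time: 30.3
ee_pos: [0.6083, 0.0743, 0.2228]
eef_rot: [0.482, 0.52, -0.477, 0.52]
ft_force: [0.2, 0.4, -2.1]
width: 0.0254
```

View pics/s18.png

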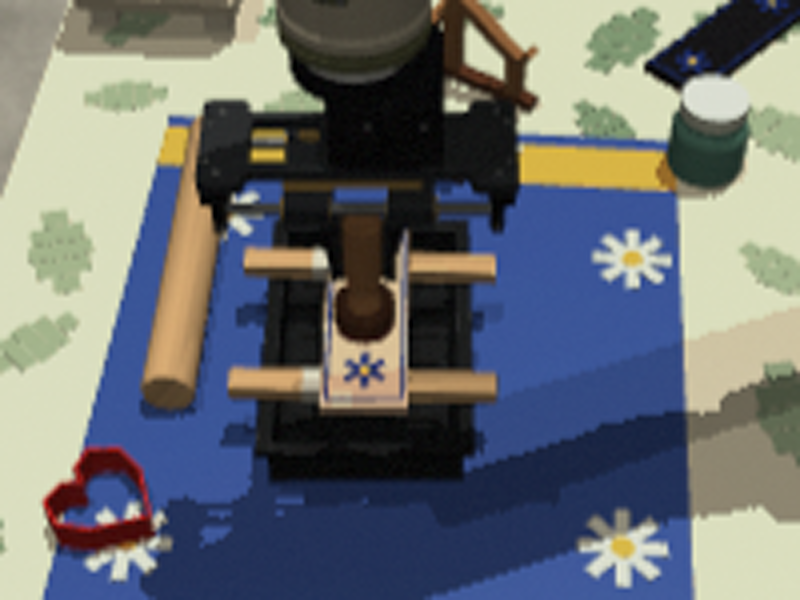

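View pics/t18.png

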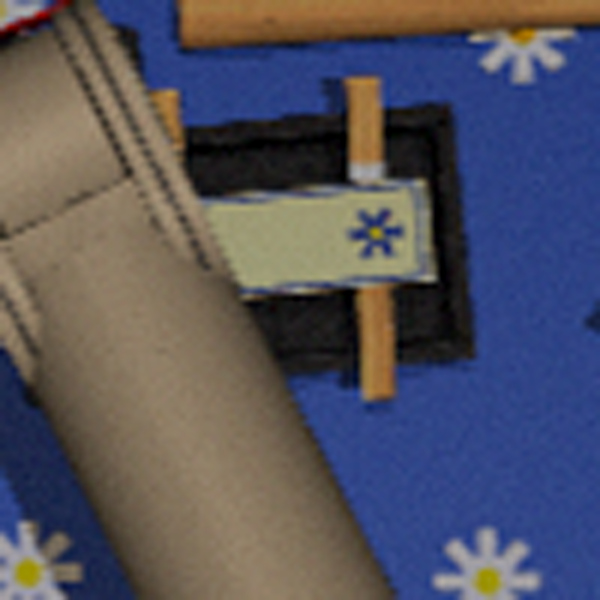

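```bash
python3 -m inch '[[[-0.53,0.69,0,0,0,0,1],[-0.53,0.69,0,0,0,0,1],[-0.53,0.69,0,0,0,0,1]]]'; python3 -m inch '[[[-0.53,0.69,-0.1,0,0,0,1],[-0.53,0.69,-0.2,0,0,0,1],[-0.53,0.69,-0.2,0,0,0,1],[-0.53,0.69,-0.2,0,0,0,1]]]';python3 tgt2.py 4.1 0.48 0.237 0.0662;python3 - <<'E'
from h import *
snap('side','s19',(140,110,340,260),4)
snap('top','t19',(225,140,325,240),6)
E
```

```text
time: 30.7
ee_pos: [0.5421, 0.1533, 0.22]
eef_rot: [0.481, 0.519, -0.479, 0.519]
ft_force: [0.5, 1.4, -0.0]
width: 0.0252
time: 31.1
ee_pos: [0.4813, 0.2313, 0.1952]
eef_rot: [0.481, 0.518, -0.481, 0.519]
ft_force: [-1.1, 0.2, -1.5]
width: 0.0254
share [-0.011  0.048 -1.075] rot [ 0.      0.0002 -0.0004] 0.16 [0.4813 0.2313 0.1952] w 0.025415959272301874 f [-1.1  0.2 -1.5] [ 0.39  0.32 -1.09  1.7   0.29  1.3  -0.68]
```

View pics/s19.png

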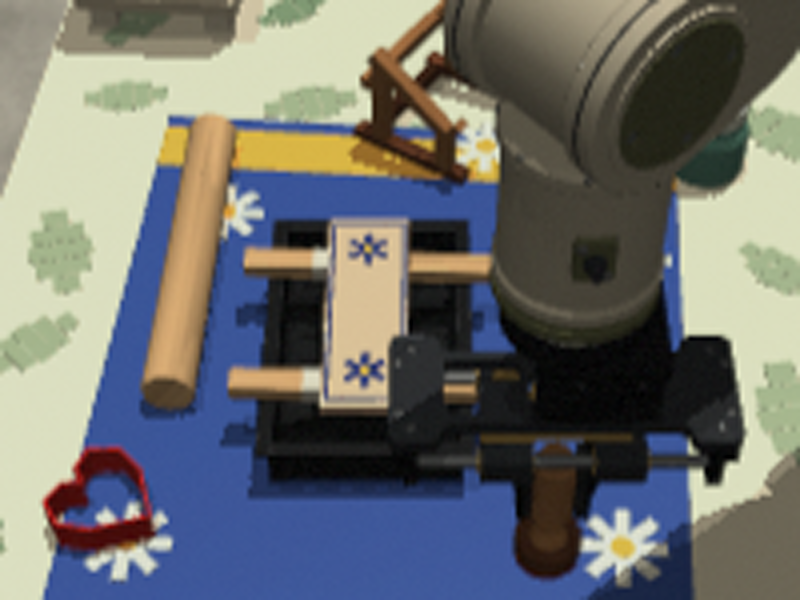

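View pics/t19.png

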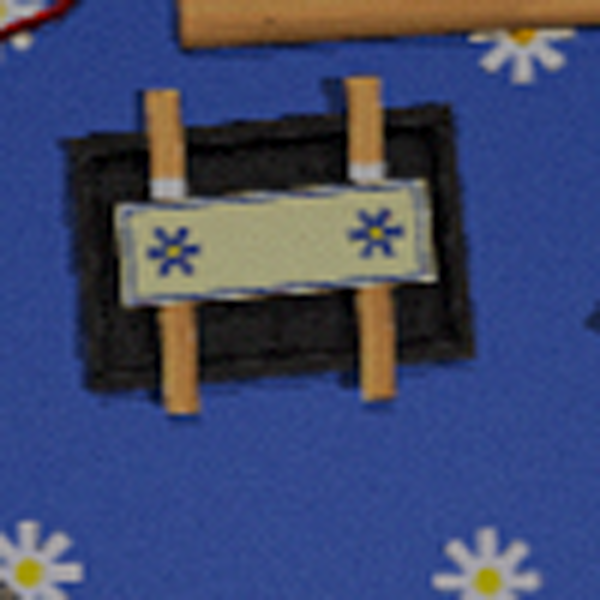

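Run:
```python
from h import *
im=np.load('pics/t19.npy')[165:195,240:302].astype(float)
# contrast stretch
im=np.clip((im-im[..., :].mean((0,1)))*3+128,0,255).astype(np.uint8);a=cv2.resize(im,None,fx=10,fy=10,interpolation=cv2.INTER_CUBIC)
s=np.load('pics/s19.npy')[160:215,215:250].astype(float);s=np.clip((s-170)*3+128,0,255).astype(np.uint8);b=cv2.resize(s,None,fx=6,fy=6,interpolation=cv2.INTER_CUBIC)
o=np.zeros((640,620,3),np.uint8);o[:300]=a;o[305:305+330,:210]=b;cv2.imwrite('pics/st.png',o)
```

```text
(no output)
```

View pics/st.png

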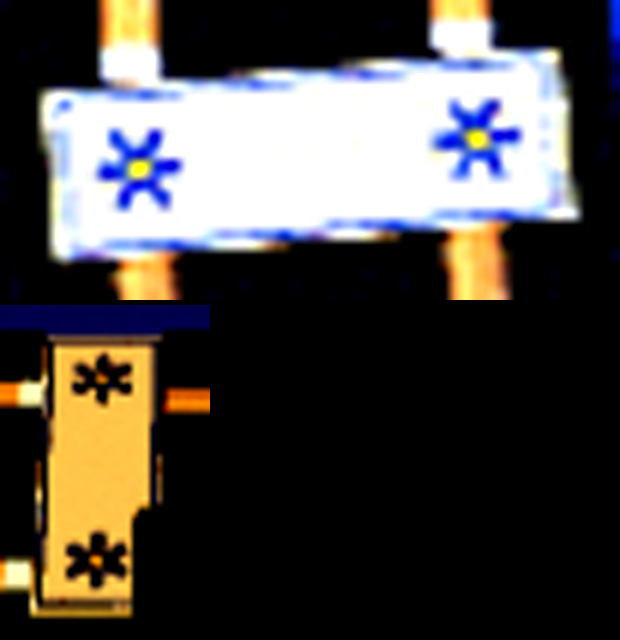

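No print shows in the side or top view. I'll take a close look with the wrist camera before putting the stamp down.

```bash
python3 -m inch '[[[0.37,-0.95,0.1,0,0,0,1],[0.37,-0.95,0.1,0,0,0,1],[0.37,-0.95,0.1,0,0,0,1]]]';python3 -m inch '[[[0.37,-0.95,0.1,0,0,0,1],[0.37,-0.95,0.1,0,0,0,1],[0.37,-0.95,0.1,0,0,0,1]]]'; python3 -m inch '[[[0.37,-0.95,0.1,0,0,0,1],[0.37,-0.95,0.1,0,0,0,1],[0.37,-0.95,0.1,0,0,0,1],[0.37,-0.95,0.1,0,0,0,1]]]';python3 - <<'E'
from h import *
c,im=snap('wrist','w20',(150,0,380,240),2.5)
E
```

```text
time: 31.5
ee_pos: [0.5294, 0.1099, 0.2081]
eef_rot: [0.484, 0.515, -0.483, 0.517]
ft_force: [0.2, 0.4, -1.8]
width: 0.0252
time: 31.8
ee_pos: [0.5728, -0.0052, 0.2198]
eef_rot: [0.484, 0.514, -0.484, 0.516]
ft_force: [0.1, -0.5, -1.7]
width: 0.025
time: 32.2
ee_pos: [0.6159, -0.1186, 0.231]
eef_rot: [0.485, 0.515, -0.484, 0.516]
ft_force: [0.2, -0.1, -1.4]
width: 0.025
```

View pics/w20.png

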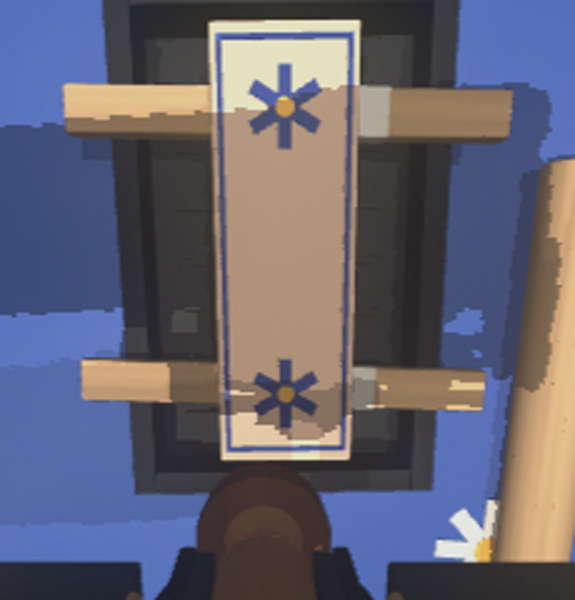

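The middle of the tile at crop (285,250) looks blank, with no partial mark or smudge either, so marks are probably not drawn. The press itself measured about 12–13 N for 0.9 s, square, still and within 1–2 mm of the middle. I won't risk a double print, so the stamp goes back to the pad.

```bash
python3 -m inch '[[[-0.37,0.97,-0.05,0,0,0,1],[-0.37,0.97,-0.05,0,0,0,1],[-0.37,0.97,-0.05,0,0,0,1]]]';python3 -m inch '[[[-0.37,0.97,-0.1,0,0,0,1],[-0.37,0.97,-0.1,0,0,0,1],[-0.37,0.97,-0.1,0,0,0,1]]]'; python3 -m inch '[[[-0.37,0.97,-0.2,0,0,0,1],[-0.37,0.97,-0.2,0,0,0,1],[-0.37,0.97,-0.2,0,0,0,1],[-0.37,0.97,-0.2,0,0,0,1],[-0.37,0.97,-0.2,0,0,0,1]]]';python3 tgt2.py 4.1 0.48 0.237 0.0662
```

```text
time: 32.55
ee_pos: [0.569, 0.0107, 0.2261]
eef_rot: [0.481, 0.519, -0.479, 0.519]
ft_force: [-0.1, -0.5, -1.1]
width: 0.025
time: 32.85
ee_pos: [0.524, 0.1266, 0.214]
eef_rot: [0.481, 0.519, -0.48, 0.519]
ft_force: [0.0, 1.0, -0.8]
width: 0.025
time: 33.35
ee_pos: [0.4818, 0.2387, 0.1899]
eef_rot: [0.482, 0.518, -0.481, 0.519]
ft_force: [0.2, 0.0, -1.7]
width: 0.0254
share [-0.015 -0.014 -1.031] rot [-0.0001  0.0004 -0.0003] 0.17 [0.4818 0.2387 0.1899] w 0.025350473811913007 f [ 0.2  0.  -1.7] [ 0.37  0.33 -1.08  1.7   0.31  1.29 -0.7 ]
```

```bash
python3 -m inch '[[[-0.015,-0.014,-0.3,0,0,0,1],[-0.015,-0.014,-0.65,0,0,0,1],[-0.015,-0.014,-0.9,0,0,0,1],[-0.015,-0.014,-0.96,0,0,0,1],[-0.015,-0.014,-0.96,0,0,0,1],[-0.015,-0.014,-0.96,0,0,0,1]]]'; python3 -m inch '[[[0,0,-0.02,0,0,0,1],[0,0,-0.02,0,0,0,1]]]';python3 tgt2.py 4.1 0.48 0.237 0.0662
```

```text
time: 33.95
ee_pos: [0.4815, 0.2369, 0.0764]
eef_rot: [0.483, 0.517, -0.48, 0.518]
ft_force: [-0.4, 0.4, -0.9]
width: 0.0249
time: 34.15
ee_pos: [0.481, 0.2368, 0.0732]
eef_rot: [0.483, 0.517, -0.481, 0.518]
ft_force: [0.5, -0.5, -1.6]
width: 0.0252
share [-0.008  0.001 -0.059] rot [-0.0002  0.0006  0.    ] 0.23 [0.481  0.2368 0.0732] w 0.02522895142141898 f [ 0.5 -0.5 -1.6] [ 0.29  0.46 -1.    1.83  0.44  1.09 -0.8 ]
```

```bash
python3 -m inch '[[[0,0,-0.02,0,0,0,1],[0,0,-0.036,0,0,0,1],[0,0,-0.036,0,0,0,1]]]'; python3 -m inch '[[[0,0,-0.008,0,0,0,1],[0,0,-0.008,0,0,0,1]]]';python3 -m inch '[[[0,0,-0.006,0,0,0,1],[0,0,-0.006,0,0,0,1]]]'
```

```text
time: 34.45
ee_pos: [0.4802, 0.2367, 0.0678]
eef_rot: [0.482, 0.517, -0.481, 0.518]
ft_force: [0.4, 0.0, -1.9]
width: 0.0249
time: 34.65
ee_pos: [0.4803, 0.2368, 0.0669]
eef_rot: [0.482, 0.517, -0.481, 0.518]
ft_force: [-0.0, -0.7, -1.2]
width: 0.0251
time: 34.85
ee_pos: [0.4803, 0.2368, 0.0663]
eef_rot: [0.482, 0.517, -0.481, 0.518]
ft_force: [-0.1, 0.0, -1.7]
width: 0.0253
```

```bash
python3 -m inch '[[[0,0,-0.004,0,0,0,1],[0,0,-0.004,0,0,0,1]]]';python3 -m inch '[[[0,0,-0.004,0,0,0,1],[0,0,-0.004,0,0,0,1]]]'
```

```text
time: 35.05
ee_pos: [0.4804, 0.2369, 0.0662]
eef_rot: [0.482, 0.517, -0.481, 0.518]
ft_force: [-1.6, -1.6, 3.7]
width: 0.0251
time: 35.25
ee_pos: [0.4805, 0.2369, 0.0662]
eef_rot: [0.482, 0.517, -0.481, 0.518]
ft_force: [-3.4, -2.5, 10.7]
width: 0.025
```

```bash
python3 -m inch '[[[0,0,0.005,0,0,0,1],[0,0,0.005,0,0,0,0.6],[0,0,0.005,0,0,0,0],[0,0,0.005,0,0,0,0],[0,0,0.005,0,0,0,0],[0,0,0.005,0,0,0,0],[0,0,0.005,0,0,0,0],[0,0,0.005,0,0,0,0],[0,0,0.005,0,0,0,0],[0,0,0.005,0,0,0,0]]]' 10;python3 -m inch '[[[0,0,0,0,0,0,0],[0,0,0.3,0,0,0,0],[0,0,0.7,0,0,0,0],[0,0,1,0,0,0,0],[0,0,1,0,0,0,0]]]'; python3 -m inch '[[[-0.2,-0.9,0.6,0,0,0,0],[-0.2,-0.9,0.6,0,0,0,0],[-0.2,-0.9,0.6,0,0,0,0],[-0.2,-0.9,0.6,0,0,0,0]]]';  python3 - <<'E'
from h import *
c,im=snap('wrist','w21')
snap('side','s21',(140,90,380,330),2.5)
snap('top','t21',(130,110,410,310),2.8)
E
```

```text
time: 36.25
ee_pos: [0.4803, 0.2368, 0.066]
eef_rot: [0.482, 0.517, -0.481, 0.518]
ft_force: [-0.7, -0.0, 0.3]
width: 0.085
time: 36.75
ee_pos: [0.4822, 0.2384, 0.1907]
eef_rot: [0.485, 0.516, -0.479, 0.519]
ft_force: [1.6, 0.1, -0.4]
width: 0.0873
time: 37.15
ee_pos: [0.4573, 0.125, 0.2595]
eef_rot: [0.484, 0.514, -0.482, 0.518]
ft_force: [0.5, -0.5, 1.0]
width: 0.0871
```

View pics/w21.png

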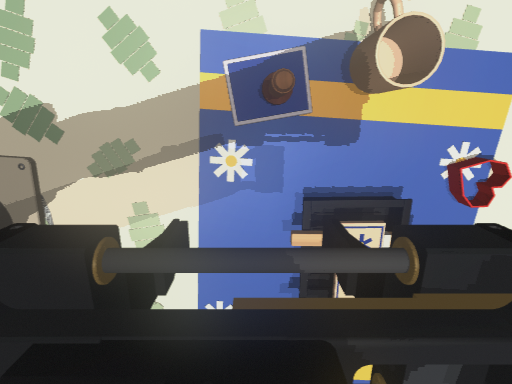

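View pics/s21.png

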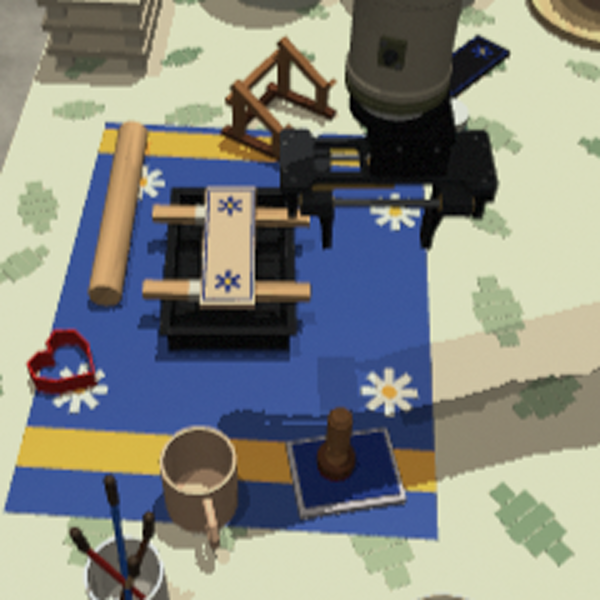

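View pics/t21.png

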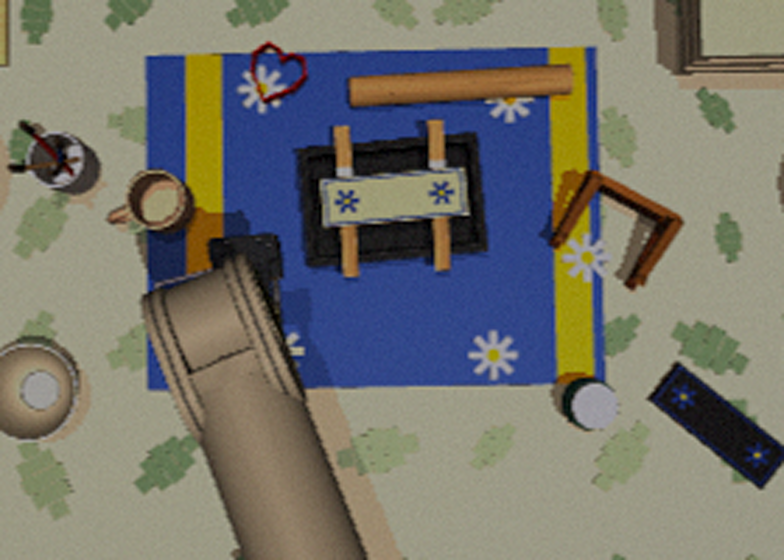

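The stamp stands upright on its pad at side crop (337,440). The tile lies centred on both battens at top crop (393,198), the other things look undisturbed, and the gripper is clear. Handing in.

```bash
python3 -m inch '[[[0,0,0,0,0,0,0],[0,0,0,0,0,0,0]]]'; python3 -c "
from bench import *
print(close_job())"
```

```text
time: 37.5
ee_pos: [0.4559, 0.13, 0.2573]
eef_rot: [0.482, 0.518, -0.48, 0.518]
ft_force: [0.5, 0.3, -0.5]
width: 0.0869
the job is handed in; nothing more can be done
None
```

The job is handed in at 37.5 s, with every step done in order. One thing is unconfirmed: no camera shows a visible print on the tile.

- **Batten:** I laid the spare across both rims about 62 mm from the tray's middle, within about 1° of parallel to batten_a. The first grasp missed because I lifted before the jaws had closed, so I repeated it with a longer close.
- **Tile:** it rests painted face up across both battens. The last check put it within about 3 mm of the tray's centre and 0.3° of its axis. It was set down with about 11 N, against the 30 N limit.
- **Print:** I pressed with about 11–13 N for roughly 0.9 s, tool within 0.2° of vertical and holding still. The stamp was 1–2 mm from the tile's middle, and I lifted it straight off. Afterwards the middle of the tile looked blank in all three cameras. I took it that the simulation does not draw marks and did not risk a double print, so only the force and pose readings support this step.
- **Stamp:** it stands upright on the ink pad, about 8 mm from where it started. The last pictures show the other things undisturbed and the gripper clear of everything.

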